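# Stir the hung-up adhesive pillows down into the shoe-repair glue pot and close it

## Robot

A 6-joint arm with a two-finger parallel gripper is mounted at the origin on the work surface. World frame = base frame: x ahead of the robot, y to its left, z up, the work surface at z = 0. Lengths are in m, angles in degrees, forces in N, time in s.
With the tool pointing down it reaches from about 0.325 to 1 m from the base axis. Payload 5.1 kg.
Tool frame: the origin (TCP) lies midway between the tips of the shut fingers; the grasp point (between the pads) lies grip_depth behind it (grip_depth is the distance from the TCP to the grasp point, in m); y points along the fingers, z is the direction in which the jaws open and shut, and the axes are right-handed (so a half turn about y gives the same grasp; the last joint's range is limited). The gripper opens to 85 mm and grips with 20 to 120 N. Pads are 22 mm wide; open, the fingers measure 114 mm over their backs; the gripper's body (76 mm by 85 mm) begins 54 mm behind the grasp point. The pads swing forward as they close: fully open they stand 13 mm farther back than shut.
Start: joints at [-67.987, 7.093, 94.555, -0, 78.352, -4.733], TCP at [0.292, -0.58, 0.231] pointing down, gripper open.
Joint ranges: [-149.61, 149.61], [-58.7, 133.49], [1.44, 155.28], [-77.14, 257.14], [18.33, 153.61], [-166.67, 166.67]. Speed limits (degrees/s): [147.25, 147.25, 180, 180, 180, 180].

## Interface

Orientations are given as [roll, pitch, yaw] about the fixed x, y, z axes, in that order (R = Rz(yaw) Ry(pitch) Rx(roll)).
In Python, from cell import * gives the robot as it stands. The module is installed in compiled form; this text tells all that it offers.
- The arm moves only by the tool drive_tool, never from a script. Its argument "moves" is a list of rows, each a list of 3 entries, a list of its own where there are three numbers: the shift along the tool's x, y, z scaled (see below), then the turn, a rotation vector about the tool's x, y, z scaled (see below), then the opening, from -1 (shut) to 1 (fully open). A call has 1 to 20 rows; each row shifts and turns the commanded pose from where the row before left it, along the tool's axes as they then stand; what a row does not reach is not made up. The controller multiplies each number of a shift by 600 mm and each number of a turn by 360 degrees. A row lasts 1/10 s, in which the tool goes at most 50 mm and 8.59 degrees, less where a joint would pass 70% of its speed; a pose out of reach is approached as far as the arm can. A call with a number of a shift or a turn outside -1 to 1 is refused whole. A call with a gripper value outside its range is refused whole. The fingers move at their own pace and stop on an object; "force" is the grip in N (left out, the last holds). Time passes only in rows, so rows that do not move let the fingers close. It gives the time, the measured TCP pose, the force and the opening at its end, in the units of the state.
- get_state(): the state, without advancing time (a new reading comes with each control period).
- get_image(name): name is "scene" or "top"; returns the picture (480x640x3 uint8, red, green, blue); there is no depth.
- camera_model(name): a dict with "mtx" (3x3 intrinsics, pixels), "position" and "orientation" of the camera in the world. Camera axes: x right, y up, looking along -z (the intrinsics and any distortion apply to the point x, -y, -z); pixel columns grow to the right and rows downward; lengths in m; the calibration is good to about 2 mm. A picture is of the moment at which its call begins. camera_model takes no time and is no camera call.
- job_done(): hands the job in, once; it reports no verdict.
The state is a dict: "time_s": time; "qpos": joint angles; "joint_vel": joint speeds; "effort": joint torques, N m; "position": TCP position; "eef_rot": TCP orientation; "contact_force": force on the tool from outside, world axes, zero at the start; "wrist_torque": the same for the moment, N m; "grip_width": opening from 0.0 (shut) to 1.0 (fully open).
Only numpy, scipy, OpenCV 4.12 (cv2) and the standard library are available. Lean on these libraries where they do the work, as an engineer would, in place of code of your own. Each camera call takes 0.05 s, during which the arm holds its last target.

## Task

The adhesive pillows have hung up on the sloping floor of the glue pot's hopper: take the wooden paddle from its can and stir them with it until every one has dropped through the throat into the tank, without spilling any, touching them with the fingers or forcing the blade against the coated hopper. Then stand the paddle back in its can and press the lid down into the hopper's mouth until it is flush with the rim. Leave the other things on the bench where they are.

Things in the scene. Friction and masses are not known exactly. Their poses are not given: they have to be found in the camera images.
- glue_pot: Fixed hot-melt glue pot: an olive drum 206 mm across (212 mm at its aluminium rim), 175 mm high, open on top; a control box up to 100 mm high reaches 180 mm from the drum's axis on its +x side. Origin at the centre of its underside, z up the drum's axis. Inside: lid recess, hopper, throat, and below them the tank, 124 mm across, from height 14 to 102 mm, with a heated cone in its middle.
- hopper_mouth (a point): Centre of the hopper's mouth, level with the rim's top, 175 mm above the bench. Here is the lid's recess, 172 mm across, 10 mm deep, its upper edge chamfered 3.5 mm. Its ledge carries a silicone seal that stands 4 mm proud, yields at about 10 N of downward push, then stays down. Below the ledge the dark coated hopper has an upright wall 156 mm across, down to height 130 mm.
- hopper_throat (a point): Centre of the throat's upper edge, on the pot's axis, 110 mm above the bench. The throat is eight-sided, 62 mm across flats, 8 mm deep, and opens into the tank. Round it the hopper's eight-faced funnel floor rises outwards at 23 degrees, from height 110 mm to 130 mm at the upright wall.
- pillow1: One of five equal adhesive pillows, beige blocks 32 x 24 x 18 mm with rounded edges, about 18 g, lying by friction on the hopper's funnel floor round the throat. Origin at its centre, z along its 18 mm thickness at the start.
- pillow2: One of five equal adhesive pillows, beige blocks 32 x 24 x 18 mm with rounded edges, about 18 g, lying by friction on the hopper's funnel floor round the throat. Origin at its centre, z along its 18 mm thickness at the start.
- pillow3: One of five equal adhesive pillows, beige blocks 32 x 24 x 18 mm with rounded edges, about 18 g, lying by friction on the hopper's funnel floor round the throat. Origin at its centre, z along its 18 mm thickness at the start.
- pillow4: One of five equal adhesive pillows, beige blocks 32 x 24 x 18 mm with rounded edges, about 18 g, lying by friction on the hopper's funnel floor round the throat. Origin at its centre, z along its 18 mm thickness at the start.
- pillow5: One of five equal adhesive pillows, beige blocks 32 x 24 x 18 mm with rounded edges, about 18 g, lying by friction on the hopper's funnel floor round the throat. Origin at its centre, z along its 18 mm thickness at the start.
- paddle_grip (a point): Where to hold the wooden stirring paddle: on the handle's axis, 155 mm from the blade's end, 55 mm from the handle's end. The handle is 14 mm thick (own x) and 18 mm wide (own y). Own z runs along the paddle from blade to handle end. It stands blade down in the can and leans about 31 degrees against its edge, handle end roughly towards the robot; about 100 mm stands clear of the can.
- paddle_tip (a point): Middle of the paddle blade's square end (axes as paddle_grip). The paddle is straight, 210 mm long, about 70 g; its flat blade is 6 mm thick (x), 30 mm wide (y) and 66 mm long.
- tool_can: Fixed ribbed steel can in which the paddle stands: 76 mm across, 96 mm high, inside 68 mm across with its floor at height 6 mm. Origin at the centre of its underside. On the opposite side of the pot from the lid, left or right.
- can_mouth (a point): Centre of the can's open mouth, 96 mm above the bench.
- lid_handle (a point): Centre of the lid's handle bar. The lid is a plain aluminium disc 168 mm across, 10 mm thick, about 0.32 kg, lying flat on the bench. On two short posts it carries a straight black bar 80 mm long (lid's x), 14 mm wide (y), 16 mm high, its centre 28 mm above the disc's top face and 38 mm above its underside. z points up.
- lid_top (a point): Centre of the lid disc's top face, below the handle bar: level with hopper_mouth when the lid is home.
- polish_tin: Closed dark tin, 75 mm across, 26 mm high, loose on the bench; to be left alone. Origin under its centre.
- rubber_heel: Black rubber shoe heel, 68 x 64 x 22 mm, loose; to be left alone. Origin under its centre.
- cleaner_bottle: Amber bottle, 64 mm across, 150 mm high, loose; to be left alone. Origin under its centre.
- hammer: Cobbler's hammer lying on the bench, 260 mm long, loose; to be left alone. Origin under the middle of its handle.
- shoe_last: Wooden shoe last, 250 mm long, 105 mm high, loose; to be left alone. Origin under its middle.
There are look-alikes about, which are no part of the job. Of the things shaped like the part that bears lid_handle, the aluminium one is meant.

How it is judged (in metres and radians):
On the way, in this order (a step that is already met when the one before it is completed fails the run):
1. the paddle's blade is down in the hopper (z of paddle_tip in the frame of glue_pot below 0.155 m and horizontal distance between paddle_tip and glue_pot below 0.078 m), for 0.1 s.
2. all five pillows have dropped through the throat into the tank (z of each of pillow1, pillow2, pillow3, pillow4, pillow5 in the frame of glue_pot below 0.097 m and horizontal distance between each of pillow1, pillow2, pillow3, pillow4, pillow5 and glue_pot below 0.064 m), for 0.2 s.
At the end, for the whole second after the job is handed in: All five pillows lie in the tank below the throat; the paddle stands at rest blade down in its can (blade end under 45 mm above the bench); the lid sits released in the mouth, its top 2 mm proud to 3 mm sunk of the rim, level to 0.03 rad, centred to 6 mm (all of step 2 and horizontal distance between paddle_tip and can_mouth below 0.036 m and height (world z) of paddle_tip below 0.045 m and linear speed of paddle below 0.03 m/s and horizontal distance between lid_top and hopper_mouth below 0.006 m and z of lid_top in the frame of hopper_mouth between -0.003 and 0.002 m and angle between lid_top's own z axis and vertical below 0.03 rad and linear speed of lid below 0.02 m/s); the robot touches nothing.
It fails at once if a pillow is spilled out of the hopper (horizontal distance between any of pillow1, pillow2, pillow3, pillow4, pillow5 and glue_pot above 0.09 m).
It fails at once if the fingers touch a pillow (contact force between any of pillow1, pillow2, pillow3, pillow4, pillow5 and the fingers above 0.3 N).
It fails at once if the paddle is forced against the glue pot (more than 40 N) (contact force between paddle and glue_pot above 40 N).
It fails at once if another thing on the bench is moved by more than 30 mm (distance of any of polish_tin, rubber_heel, cleaner_bottle, hammer, shoe_last from where it was at the start of the episode above 0.03 m).
It also fails if it takes over 72 s, if anything falls off the work surface, if the arm or the gripper's body presses on something with over 40 N, if the wrist force passes 120 N, or if a joint passes its speed limit or range.

## Working session

There is one attempt and no reset: what is moved stays moved. The work goes in short steps, Python scripts to look and compute and a tool call to move; the robot and the scene stay as the last step left them, time stands still between calls to the robot, and variables do not carry over. Pictures are saved under pics/ and viewed, and the job is handed in when it is done.

Besides the shell and the picture viewer there is one more tool, called after "Call:" by a JSON object that holds its "api" and its "payload", one argument or row to a line. drive_tool: Moves the arm, as the interface text tells. Shifts and turns lie within -1 to 1; 1 stands for 600 mm of shift or 360 degrees of turn. Its arguments: {"type":"object","properties":{"moves":{"type":"array","items":{"type":"array"}},"force":{"type":"number"}},"required":["moves"]}

```bash
mkdir -p pics
python3 - <<'E'
from cell import *
import cv2
s=get_state()
for k in s: print(k,s[k])
for n in ("scene","top"):
    im=get_image(n); cv2.imwrite(f"pics/{n}0.png",im[:,:,::-1])
    print(n,camera_model(n))
E
```

```text
time_s 0.0
qpos [-6.79863618e+01  7.13453493e+00  9.46336527e+01 -7.48886968e-04
  7.83523834e+01 -4.73227451e+00]
joint_vel [ 0.00539074  0.12838956  0.0164706  -0.0237391  -0.04818981 -0.09334622]
effort [-1.44893038e-03 -4.23615682e+01 -3.65446758e+01 -1.05384813e-04
  7.03423197e-03 -6.61357262e-07]
position [ 0.29226735 -0.57990183  0.23004572]
eef_rot [-9.01202205e+01  9.21644494e-03 -1.53253945e+02]
contact_force [-0.33629031  0.06538777  0.52001246]
wrist_torque [-0.00820645  0.00803316 -0.00521989]
grip_width 1.002432577594992
scene {'mtx': array([[463.56518045,   0.        , 321.17876888],
       [  0.        , 463.56518045, 241.71825229],
       [  0.        ,   0.        ,   1.        ]]), 'position': array([1.29809457, 0.02146506, 0.89395425]), 'orientation': array([47.14341631,  0.90390077, 83.54424736])}
top {'mtx': array([[465.69197827,   0.        , 309.91809597],
       [  0.        , 465.69197827, 239.88612304],
       [  0.        ,   0.        ,   1.        ]]), 'position': array([0.35722602, 0.09755577, 1.20821105]), 'orientation': array([  4.75753167,  -0.32029464, -88.69063476])}
```

View pics/scene0.png

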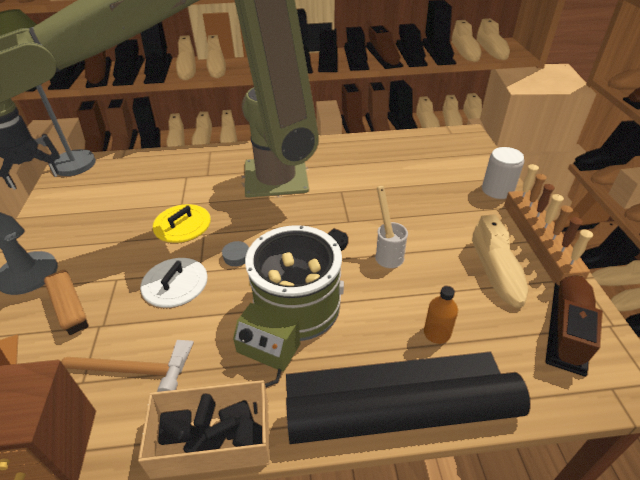

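View pics/top0.png

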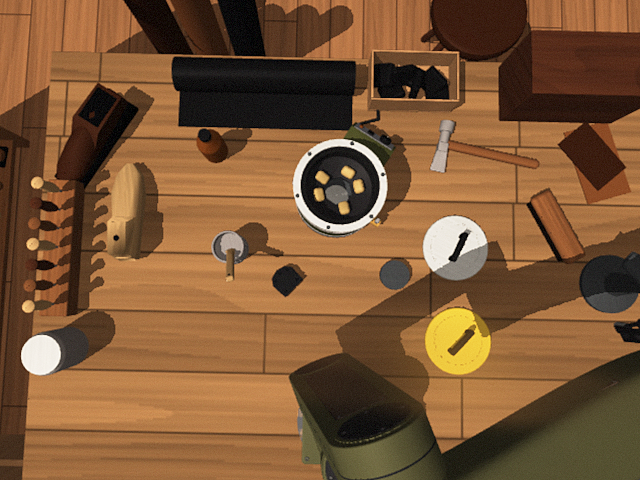

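The scene view shows the pot at about (295,275), the paddle and can at (390,235), the aluminium lid at (175,282) and the yellow look-alike at (182,223). In the top view the pot rim is at (340,187), the can at (230,247) with its handle towards (230,275), the lid at (455,247) and the five pillows round the throat. I'll zoom in to measure.

```bash
cat > h.py <<'E'
from cell import *
import numpy as np, cv2
from scipy.spatial.transform import Rotation as R
def cam(n):
    m=camera_model(n); return m['mtx'],np.array(m['position']),R.from_euler('xyz',m['orientation'],degrees=True).as_matrix()
def ray(n,u,v):
    K,p,Q=cam(n); d=np.linalg.inv(K)@np.array([u,v,1.]); d=np.array([d[0],-d[1],-d[2]]); return p,Q@d
def onz(n,u,v,z):
    p,d=ray(n,u,v); return p+d*(z-p[2])/d[2]
def proj(n,X):
    K,p,Q=cam(n); c=Q.T@(np.array(X)-p); c=np.array([c[0],-c[1],-c[2]]); q=K@c; return q[:2]/q[2]
def tri(u1,u2):
    p,d=ray('top',*u1); q,e=ray('scene',*u2); d=d/np.linalg.norm(d); e=e/np.linalg.norm(e)
    A=np.stack([d,-e],1); t=np.linalg.lstsq(A,q-p,rcond=None)[0]
    a=p+t[0]*d;b=q+t[1]*e
    return (a+b)/2,np.linalg.norm(a-b)
def crop(im,x0,y0,x1,y1,k,name):
    cv2.imwrite(name,cv2.resize(im[y0:y1,x0:x1],None,fx=k,fy=k,interpolation=cv2.INTER_CUBIC))
E
python3 - <<'E'
from h import *
t=cv2.imread('pics/top0.png');s=cv2.imread('pics/scene0.png')
crop(t,200,130,400,290,4,'pics/c1.png')
crop(s,240,180,420,340,4,'pics/c2.png')
crop(t,410,200,510,290,6,'pics/c3.png')
crop(s,130,250,220,310,7,'pics/c4.png')
hsv=cv2.cvtColor(t,cv2.COLOR_BGR2HSV)
# rim: bright low saturation
m=((hsv[...,1]<45)&(hsv[...,2]>150)).astype(np.uint8)
for name,(x0,y0,x1,y1),z in (('rim',(285,130,395,245),.175),('lid',(415,205,495,290),.010),('can',(205,225,255,265),.096)):
    mm=np.zeros_like(m); mm[y0:y1,x0:x1]=m[y0:y1,x0:x1]
    cs,_=cv2.findContours(mm,cv2.RETR_EXTERNAL,cv2.CHAIN_APPROX_NONE); c=max(cs,key=cv2.contourArea)
    c=cv2.convexHull(c)
    P=np.array([onz('top',*q[0],z)[:2] for q in c])
    # circle fit
    e=cv2.minEnclosingCircle(P.astype(np.float32)*1000)
    A=np.c_[2*P,np.ones(len(P))]; x=np.linalg.lstsq(A,(P**2).sum(1),rcond=None)[0]
    r=np.sqrt(x[2]+x[0]**2+x[1]**2); print(name,x[:2],'r',r,'enc',e)
E
```

```text
rim [0.56858687 0.02966733] r 0.10634712748838193 enc ((568.37109375, 29.82042121887207), 107.1787338256836)
lid [ 0.44991437 -0.2806451 ] r 0.08109832229716031 enc ((448.7102355957031, -280.8412170410156), 84.15543365478516)
can [0.43583604 0.28725807] r 0.033190788068879 enc ((430.677001953125, 290.22467041015625), 37.09408187866211)
```

View pics/c1.png

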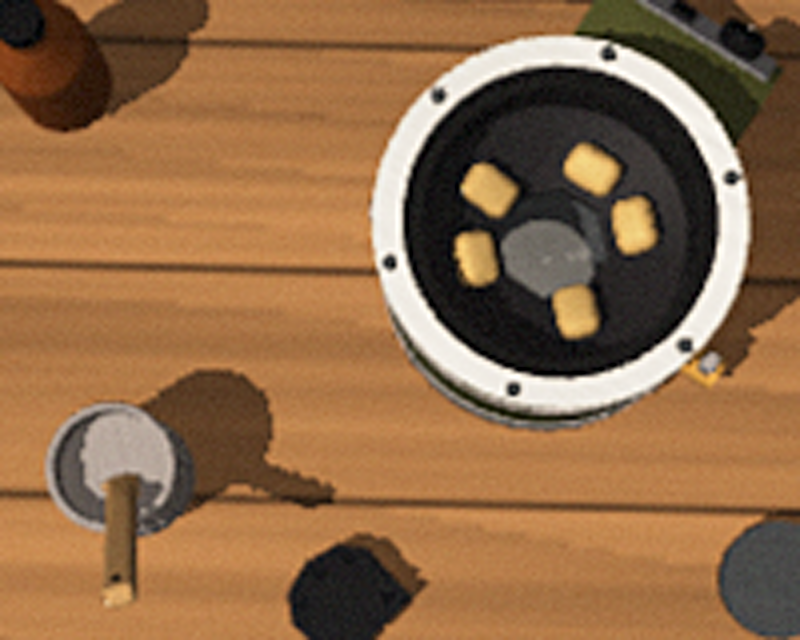

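View pics/c2.png

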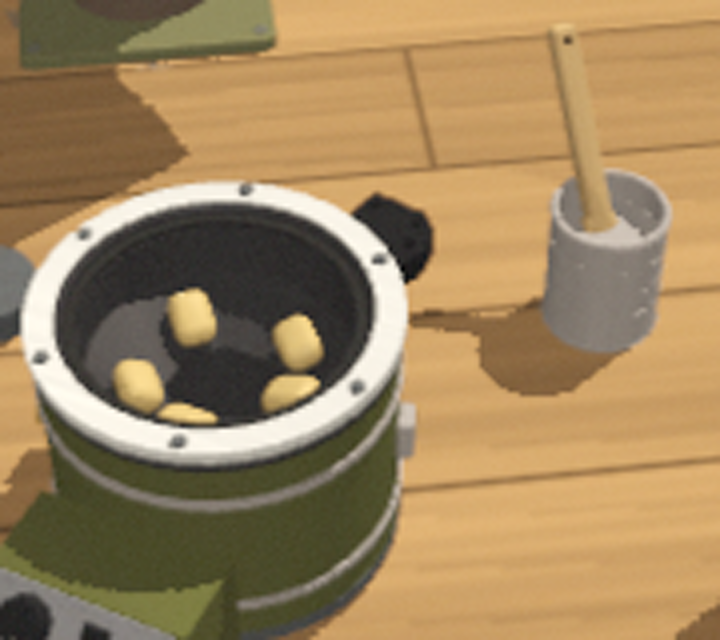

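View pics/c3.png

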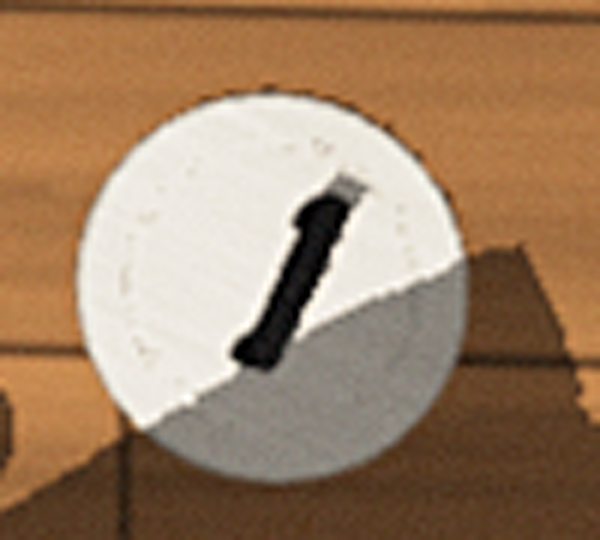

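View pics/c4.png

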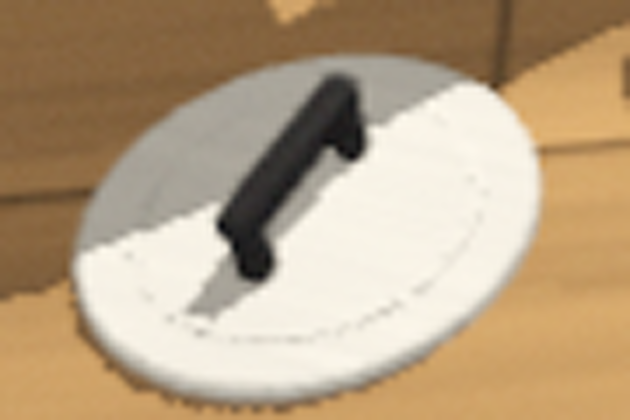

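Run:
```python
import cell; print([n for n in dir(cell) if n[0]!='_'], getattr(cell,'grip_depth',None))
from h import *
a,e=tri((200+118/4,130+592/4),(240+564/4,180+32/4)); print('end',a,e)
b,e=tri((200+122/4,130+482/4),(240+598/4,180+222/4)); print('low',b,e)
d=(a-b)/np.linalg.norm(a-b); print('axis',d,'tilt',np.degrees(np.arccos(d[2])),'tip',a-.21*d)
# can ellipse from outline crop
for nm,u in dict(l=(200+46/4,130+468/4),r=(200+188/4,130+470/4),t=(200+118/4,130+404/4)).items(): print(nm,onz('top',*u,.096))
t=cv2.imread('pics/top0.png'); hsv=cv2.cvtColor(t,cv2.COLOR_BGR2HSV)
m=((hsv[...,0]>10)&(hsv[...,0]<30)&(hsv[...,2]>140)).astype(np.uint8)
mm=np.zeros_like(m); cv2.circle(mm,(340,186),38,1,-1); m&=mm
n,l,st,c=cv2.connectedComponentsWithStats(m)
P0=np.array([.5686,.0297])
for i in range(1,n):
    if st[i,4]<30: continue
    cs,_=cv2.findContours((l==i).astype(np.uint8),cv2.RETR_EXTERNAL,cv2.CHAIN_APPROX_NONE)
    W=np.array([onz('top',*q[0],.130)[:2] for q in cs[0]],np.float32)*1000
    r=cv2.minAreaRect(W); p=onz('top',*c[i],.130)[:2]-P0
    print(c[i],st[i,4],'rel',(p*1000).round(),'r',np.hypot(*p)*1000,'az',np.degrees(np.arctan2(p[1],p[0])),r[1],r[2], 'maxr',np.hypot(*(W/1000-P0).T).max()*1000)
# throat/pot yaw: box knob corner; screw az
for u in [(609,53),(732,177),(685,345),(513,389),(390,262),(438,96)]:
    p=onz('top',200+u[0]/4,130+u[1]/4,.175)[:2]-P0; print('screw',np.degrees(np.arctan2(p[1],p[0])),np.hypot(*p))
# lid handle
m=((hsv[...,2]<50)).astype(np.uint8); q=np.zeros_like(m); q[225:268,440:478]=m[225:268,440:478]
cs,_=cv2.findContours(q,cv2.RETR_EXTERNAL,cv2.CHAIN_APPROX_NONE); cc=max(cs,key=cv2.contourArea)
W=np.array([onz('top',*w[0],.046)[:2] for w in cc],np.float32)*1000; r=cv2.minAreaRect(W); print('bar',r)
s=[onz('top',410+x/6,200+y/6,.046) for x,y in ((325,200),(258,355))]; print(s)
```

```text
['IKError', 'camera_model', 'get_image', 'get_state', 'grip_depth', 'job_done'] 0.0187
end [0.35496521 0.26963458 0.18386567] 0.0033490153760953626
low [0.42125406 0.28678726 0.07720507] 0.002079477633324214
axis [-0.52299961 -0.13532962  0.84152082] tilt 32.69893486006144 tip [0.46479512 0.2980538  0.0071463 ]
l [0.4273625  0.32829478 0.096     ]
r [0.42813484 0.24346922 0.096     ]
t [0.46679139 0.28674312 0.096     ]
[347.31623932 171.94017094] 117 rel [ 41. -20.] r 45.72972958437362 az -26.532247577972058 (30.064807891845703, 22.52463150024414) 57.83300018310547 maxr 57.64375417807767
[321.53846154 176.87179487] 117 rel [28. 40.] r 48.620919477494056 az 55.300852620879425 (30.359893798828125, 22.820507049560547) 54.0639762878418 maxr 63.895034288345464
[357.7394958  185.78991597] 119 rel [  8. -45.] r 46.21922538828791 az -79.42273235812752 (30.565155029296875, 22.28141975402832) 14.67465591430664 maxr 57.96458357293317
[318.48076923 193.96153846] 104 rel [-13.  46.] r 48.11518371859814 az 105.82317786805034 (28.44435691833496, 21.079479217529297) 1.3717615604400635 maxr 58.35896331321314
[343.14414414 207.2972973 ] 111 rel [-43. -12.] r 44.92088169878135 az -164.46472032879507 (29.0200252532959, 21.609617233276367) 14.864805221557617 maxr 59.64679739442381
screw -15.521943589857134 0.10036626245261072
screw -74.47069690023646 0.10098956628825813
screw -133.8154374253058 0.09969045278607282
screw 166.08626986456306 0.09892921305321112
screw 105.43755134621104 0.09771227402195498
screw 44.96928314376354 0.09826166958168112
bar ((445.8258361816406, -278.90155029296875), (17.525043487548828, 79.44055938720703), 64.66920471191406)
[array([ 0.47962386, -0.29371594,  0.046     ]), array([ 0.41406139, -0.2654515 ,  0.046     ])]
```

Run:
```python
from h import *
t=cv2.imread('pics/top0.png');s=cv2.imread('pics/scene0.png')
crop(t,208,228,258,288,10,'pics/p1.png')
crop(s,365,180,415,240,10,'pics/p2.png')
```

```text
(no output)
```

View pics/p1.png

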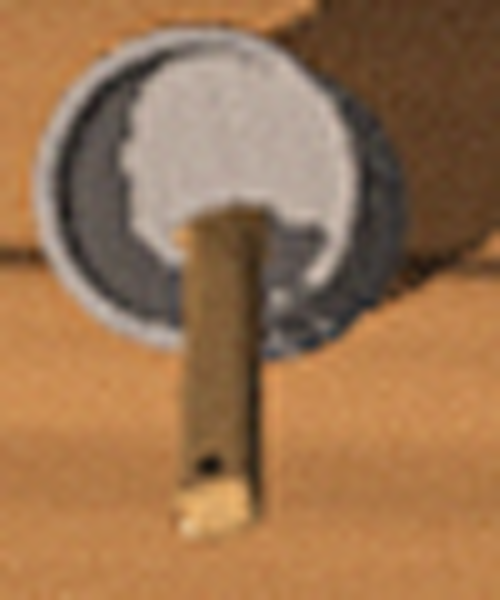

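View pics/p2.png

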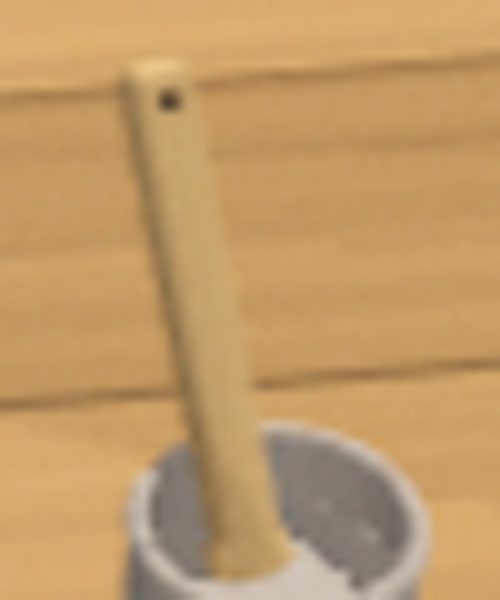

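Run:
```python
from h import *
def T(x,y): return 208+x/10-.45,228+y/10-.45
def S(x,y): return 365+x/10-.45,180+y/10-.45
def pl(n,a,b):
    p,d=ray(n,*a);_,e=ray(n,*b); w=np.cross(d,e); return w/np.linalg.norm(w),p
n1,p1=pl('top',T(225,300),T(219,507)); n2,p2=pl('scene',S(188,200),S(236,480))
d=np.cross(n1,n2); d/=np.linalg.norm(d); d*=np.sign(d[2]); print('axis',d,'tilt',np.degrees(np.arccos(d[2])),'az',np.degrees(np.arctan2(d[1],d[0])))
# point on both planes
E,r=tri(T(218,507),S(161,67)); print('end',E,r)
print('tip',E-.21*d)
for k in (0,.05,.066,.105,.155,.21):
    X=E-(.21-k)*d; a=proj('top',X);b=proj('scene',X); print(k,X.round(3),((a-[208,228]+.45)*10).round(),((b-[365,180]+.45)*10).round())
for z in (.096,.006):
  c=np.array([.429,.286,z]); print(((proj('top',c)-[208,228]+.45)*10).round(),((proj('scene',c)-[365,180]+.45)*10).round())
```

```text
axis [-0.36645533 -0.15566982  0.91732077] tilt 23.462512400808446 az -156.9842688912716
end [0.35438598 0.26877053 0.18908915] 0.0027483639877093104
tip [ 0.4313416   0.30146119 -0.00354821]
0 [ 0.431  0.301 -0.004] [222. 208.] [282. 800.]
0.05 [0.413 0.294 0.042] [220. 269.] [253. 634.]
0.066 [0.407 0.291 0.057] [219. 290.] [244. 580.]
0.105 [0.393 0.285 0.093] [217. 343.] [221. 445.]
0.155 [0.375 0.277 0.139] [215. 417.] [190. 269.]
0.21 [0.354 0.269 0.189] [212. 506.] [156.  68.]
[217. 192.] [255. 526.]
[275. 216.] [227. 774.]
```

Run:
```python
from h import *
E=np.array([.3544,.2690,.187])
for az in (-160,-167,-172,-178):
  for ti in (31,):
    a=np.radians(az);t=np.radians(ti); d=np.array([np.sin(t)*np.cos(a),np.sin(t)*np.sin(a),np.cos(t)])
    print(az,ti,d.round(3),'tip',(E-.21*d).round(3))
    for k in (.066,.12,.155,.21):
      X=E-(.21-k)*d; u=proj('top',X);b=proj('scene',X); print('  ',k,X.round(3),((u-[208,228]+.45)*10).round(),((b-[365,180]+.45)*10).round())
```

```text
-160 31 [-0.484 -0.176  0.857] tip [0.456 0.306 0.007]
   0.066 [0.424 0.294 0.064] [204. 220.] [272. 603.]
   0.12 [0.398 0.285 0.11 ] [207. 319.] [229. 408.]
   0.155 [0.381 0.279 0.14 ] [209. 389.] [201. 280.]
   0.21 [0.354 0.269 0.187] [212. 506.] [156.  74.]
-167 31 [-0.502 -0.116  0.857] tip [0.46  0.293 0.007]
   0.066 [0.427 0.286 0.064] [240. 210.] [242. 612.]
   0.12 [0.4   0.279 0.11 ] [230. 313.] [210. 414.]
   0.155 [0.382 0.275 0.14 ] [224. 385.] [189. 283.]
   0.21 [0.354 0.269 0.187] [212. 506.] [156.  74.]
-172 31 [-0.51  -0.072  0.857] tip [0.462 0.284 0.007]
   0.066 [0.428 0.279 0.064] [266. 206.] [219. 618.]
   0.12 [0.4   0.275 0.11 ] [247. 310.] [196. 417.]
   0.155 [0.382 0.273 0.14 ] [234. 383.] [180. 285.]
   0.21 [0.354 0.269 0.187] [212. 506.] [156.  74.]
-178 31 [-0.515 -0.018  0.857] tip [0.462 0.273 0.007]
   0.066 [0.429 0.272 0.064] [297. 204.] [190. 622.]
   0.12 [0.401 0.271 0.11 ] [268. 309.] [178. 420.]
   0.155 [0.383 0.27  0.14 ] [247. 382.] [169. 287.]
   0.21 [0.354 0.269 0.187] [212. 506.] [156.  74.]
```

Call:
{"api": "drive_tool", "payload": {
  "moves": [
    [[0, -0.01, -0.07], [0, 0, 0], -0.05],
    [[0, -0.01, -0.07], [0, 0, 0], -0.05],
    [[0, -0.01, -0.07], [0, 0, 0], -0.05],
    [[0, -0.01, -0.078], [0, 0, 0], -0.05],
    [[-0.08, 0, -0.004], [0, -0.0162, 0], -0.05],
    [[-0.08, 0, -0.004], [0, -0.0162, 0], -0.05],
    [[-0.08, 0, -0.004], [0, -0.0162, 0], -0.05],
    [[-0.08, 0, -0.004], [0, -0.0162, 0], -0.05],
    [[-0.08, 0, -0.004], [0, -0.0162, 0], -0.05],
    [[-0.08, 0, -0.004], [0, -0.0162, 0], -0.05]
  ],
  "force": 60
}}

```text
time_s: 1.1
position: [0.4192, -0.2264, 0.2549]
eef_rot: [-90.0, 0.0, -118.0]
contact_force: [0.1, 0.3, -0.2]
grip_width: 0.475
```

Call:
{"api": "drive_tool", "payload": {
  "moves": [
    [[-0.08, 0, -0.004], [0, -0.0162, 0], -0.05],
    [[-0.08, 0, -0.004], [0, -0.0162, 0], -0.05],
    [[-0.08, 0, -0.004], [0, -0.0162, 0], -0.05],
    [[-0.08, 0, -0.004], [0, -0.0162, 0], -0.05],
    [[-0.08, 0, -0.004], [0, -0.0162, 0], -0.05],
    [[-0.08, 0, -0.004], [0, -0.0162, 0], -0.05],
    [[-0.08, 0, -0.004], [0, -0.0162, 0], -0.05],
    [[-0.08, 0, -0.004], [0, -0.0162, 0], -0.05],
    [[-0.08, 0, -0.004], [0, -0.0162, 0], -0.05],
    [[-0.08, 0, -0.004], [0, -0.0162, 0], -0.05],
    [[-0.08, 0, -0.004], [0, -0.0162, 0], -0.05],
    [[0, 0, 0], [0, -0.0217, 0], -0.05],
    [[0, 0, 0], [0, -0.0217, 0], -0.05],
    [[0, 0, 0], [0, -0.0217, 0], -0.05],
    [[0, 0, 0], [0, -0.0217, 0], -0.05],
    [[0, 0, 0], [0, -0.0217, 0], -0.05],
    [[0, 0, 0], [0, -0.0217, 0], -0.05],
    [[0, 0, 0], [0, -0.0217, 0], -0.05],
    [[0, 0, 0], [0, -0.0217, 0], -0.05],
    [[0, 0, 0], [0, -0.0217, 0], -0.05]
  ]
}}

```text
time_s: 3.1
position: [0.3852, 0.2723, 0.2547]
eef_rot: [-90.0, 0.1, 16.5]
contact_force: [0.2, 0.7, -0.5]
grip_width: 0.478
```

Call:
{"api": "drive_tool", "payload": {
  "moves": [
    [[0, 0, 0], [0, 0, -0.0216], -0.05],
    [[0, 0, 0], [0, 0, -0.0216], -0.05],
    [[0, 0, 0], [0, 0, -0.0216], -0.05],
    [[0, 0, 0], [0, 0, -0.0216], -0.05],
    [[0, 0, 0], [0, 0, 0], -0.05],
    [[0, 0, 0], [0, 0, 0], -0.05]
  ]
}}

```text
time_s: 3.7
position: [0.385, 0.2724, 0.2551]
eef_rot: [-90.0, -31.0, 16.2]
contact_force: [1.2, 0.1, 0.5]
grip_width: 0.477
```

```bash
cat >> h.py <<'E'
def tool():
    s=get_state(); return s,np.array(s['position']),R.from_euler('xyz',s['eef_rot'],degrees=True).as_matrix()
def shift(dw):
    "world displacement -> scaled tool shift"
    _,p,M=tool(); return (M.T@np.array(dw)/.6).round(4)
E
python3 - <<'E'
from h import *
s,p,M=tool(); print(s['time_s'],s['qpos'].round(1),p,M.round(3))
print(shift(np.array([.387,.278,.131])-p))
for n in ('top','scene'): cv2.imwrite(f'pics/{n}1.png',get_image(n)[:,:,::-1])
crop(cv2.imread('pics/scene1.png'),320,60,480,280,3,'pics/d1.png')
crop(cv2.imread('pics/top1.png'),150,200,350,350,4,'pics/d2.png')
E
```

```text
3.7 [ 34.  -36.8 131.7 -11.   55.8 -68.4] [0.38498148 0.27236542 0.25508158] [[ 0.823  0.495 -0.28 ]
 [ 0.24   0.144  0.96 ]
 [ 0.515 -0.857 -0.   ]]
[-0.1015  0.1803  0.0081]
```

View pics/d1.png

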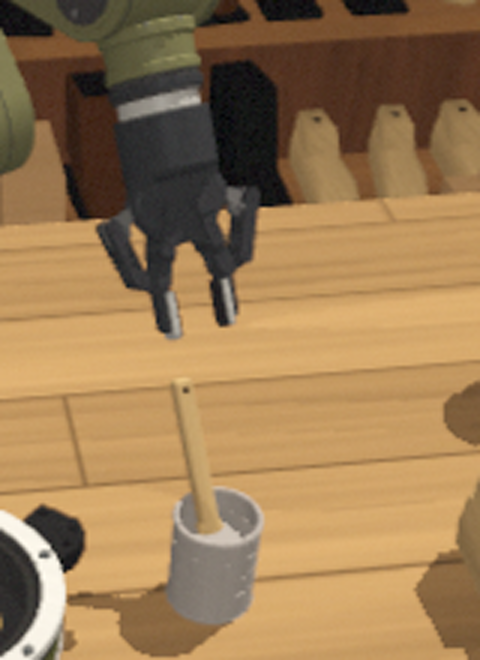

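View pics/d2.png

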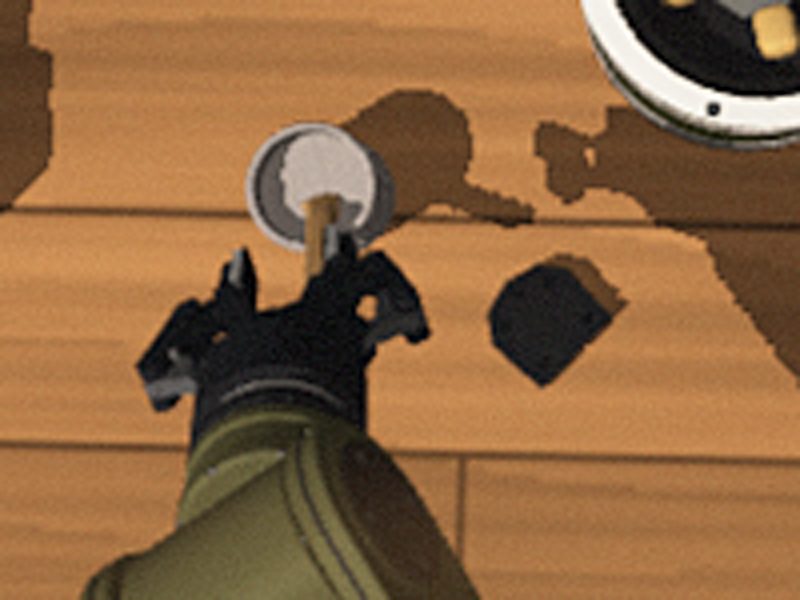

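Run:
```python
from h import *
s,p,M=tool(); 
for X in (p,p-.04*M[:,1],np.array([.387,.278,.131]),np.array([.387,.278,.131])-.0657*M[:,1]):
    print(((proj('scene',X)-[320,60])*3).round(),((proj('top',X)-[150,200])*4).round())
```

```text
[199. 333.] [287. 249.]
[190. 284.] [285. 288.]
[194. 455.] [318. 256.]
[180. 381.] [316. 313.]
```

Call:
{"api": "drive_tool", "payload": {
  "moves": [
    [[-0.0254, 0.0451, 0.002], [0, 0, 0], -0.05],
    [[-0.0254, 0.0451, 0.002], [0, 0, 0], -0.05],
    [[-0.0254, 0.0451, 0.002], [0, 0, 0], -0.05],
    [[-0.0127, 0.0225, 0.001], [0, 0, 0], -0.05],
    [[-0.0127, 0.0225, 0.001], [0, 0, 0], -0.05],
    [[0, 0, 0], [0, 0, 0], -0.05]
  ]
}}

```text
time_s: 4.4
position: [0.3875, 0.2774, 0.1289]
eef_rot: [-90.1, -30.8, 16.2]
contact_force: [-0.6, 0.3, -0.1]
grip_width: 0.473
```

Run:
```python
from h import *
s,p,M=tool(); print(s['time_s'],p,s['contact_force'],s['grip_width'])
for n in ('top','scene'): cv2.imwrite(f'pics/{n}2.png',get_image(n)[:,:,::-1])
a=cv2.resize(cv2.imread('pics/scene2.png')[120:280,320:440],None,fx=3.3,fy=3.3); b=cv2.resize(cv2.imread('pics/top2.png')[200:360,170:290],None,fx=3.3,fy=3.3)
cv2.imwrite('pics/e1.png',np.hstack([a,b]))
```

```text
4.4 [0.38750496 0.27742581 0.12886363] [-0.60588245  0.33092674 -0.07786094] 0.4726575817556802
```

View pics/e1.png

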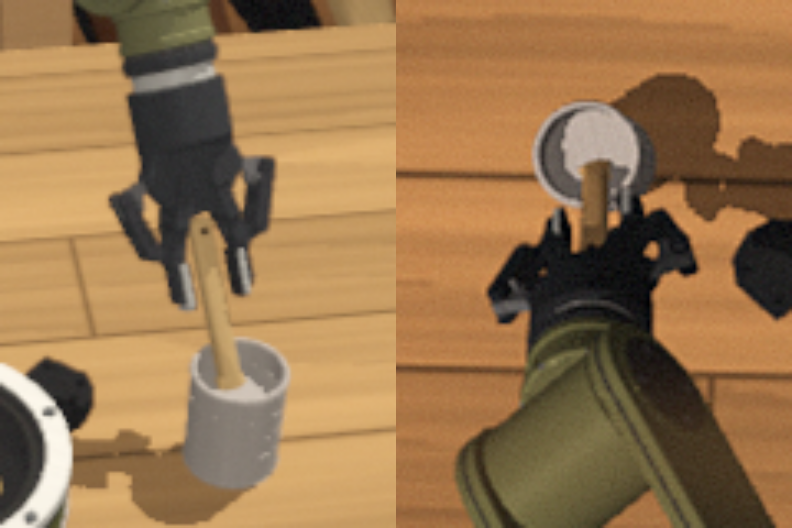

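The fingers straddle the handle centrally in both views and the body clears its end, so I'll close.

Call:
{"api": "drive_tool", "payload": {
  "moves": [
    [[0, 0, 0], [0, 0, 0], -1],
    [[0, 0, 0], [0, 0, 0], -1],
    [[0, 0, 0], [0, 0, 0], -1],
    [[0, 0, 0], [0, 0, 0], -1],
    [[0, 0, 0], [0, 0, 0], -1],
    [[0, 0, 0], [0, 0, 0], -1]
  ],
  "force": 90
}}

```text
time_s: 5.1
position: [0.3886, 0.2786, 0.1329]
eef_rot: [-90.0, -31.3, 16.2]
contact_force: [0.6, -0.8, 5.9]
grip_width: 0.197
```

Call:
{"api": "drive_tool", "payload": {
  "moves": [
    [[0, -0.0333, 0], [0, 0, 0], -1],
    [[0, -0.0333, 0], [0, 0, 0], -1],
    [[0.038, -0.064, 0], [0, 0, 0], -1],
    [[0.038, -0.064, 0], [0, 0, 0], -1],
    [[0.038, -0.064, 0], [0, 0, 0], -1],
    [[0.038, -0.064, 0], [0, 0, 0], -1],
    [[0, 0, 0], [0, 0, 0.0216], -1],
    [[0, 0, 0], [0, 0, 0.0216], -1],
    [[0, 0, 0], [0, 0, 0.0216], -1],
    [[0, 0, 0], [0, 0, 0.0216], -1],
    [[0, 0, 0], [0, 0, 0], -1]
  ]
}}

```text
time_s: 6.2
position: [0.3679, 0.2721, 0.3416]
eef_rot: [-90.1, 0.4, 16.1]
contact_force: [0.7, -0.1, -1.6]
grip_width: 0.197
```

Run:
```python
from h import *
s,p,M=tool(); print(s['time_s'],p,s['contact_force'],s['grip_width'],s['qpos'].round(1)); print(M.round(3))
for n in ('top','scene'): cv2.imwrite(f'pics/{n}3.png',get_image(n)[:,:,::-1])
print(proj('scene',p),proj('scene',p+.144*M[:,1]),proj('top',p+.144*M[:,1]))
a=cv2.resize(cv2.imread('pics/scene3.png')[60:260,320:440],None,fx=3,fy=3); b=cv2.resize(cv2.imread('pics/top3.png')[180:380,150:290],None,fx=3,fy=3)
cv2.imwrite('pics/e2.png',np.hstack([a,b]))
```

```text
6.2 [0.36791412 0.27206577 0.34155386] [ 0.73152094 -0.12929062 -1.55446599] 0.19699624525227477 [ 29.7 -20.4 109.2   0.   91.5 -76.4]
[[ 0.961 -0.006 -0.277]
 [ 0.277 -0.003  0.961]
 [-0.007 -1.    -0.001]]
[387.37279849 135.97527177] [382.50629511 186.43982364] [226.938474   272.24978595]
```

View pics/e2.png

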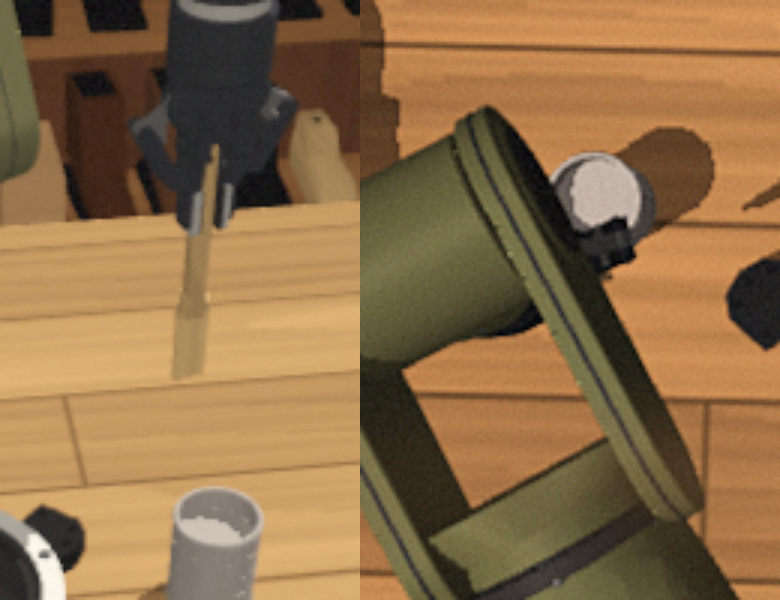

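Run:
```python
from h import *
s=cv2.imread('pics/scene0.png'); hsv=cv2.cvtColor(s,cv2.COLOR_BGR2HSV)
m=((hsv[...,1]<45)&(hsv[...,2]>150)).astype(np.uint8); q=np.zeros_like(m); q[222:300,242:346]=m[222:300,242:346]
cs,_=cv2.findContours(q,cv2.RETR_EXTERNAL,cv2.CHAIN_APPROX_NONE); c=cv2.convexHull(max(cs,key=cv2.contourArea))
def fit(P):
    A=np.c_[2*P,np.ones(len(P))]; x=np.linalg.lstsq(A,(P**2).sum(1),rcond=None)[0]; return x[:2],np.sqrt(x[2]+x[0]**2+x[1]**2)
for z in (.175,):
    P=np.array([onz('scene',*w[0],z)[:2] for w in c]); print(fit(P))
    # back half only
    print(fit(P[P[:,0]<.58]), P.min(0),P.max(0))
q=np.zeros_like(m); q[255:310,135:215]=m[255:310,135:215]
cs,_=cv2.findContours(q,cv2.RETR_EXTERNAL,cv2.CHAIN_APPROX_NONE); c=cv2.convexHull(max(cs,key=cv2.contourArea))
P=np.array([onz('scene',*w[0],.005)[:2] for w in c]); print('lid',P.min(0),P.max(0),cv2.minEnclosingCircle(P.astype(np.float32)))
_,p,M=tool(); 
for t in ([.5016,.0111,.216],): print(shift(np.array(t)-.144*M[:,1]-p))
```

```text
(array([0.5693277, 0.0304195]), np.float64(0.10743531675496522))
(array([0.56710659, 0.03030089]), np.float64(0.10630104160876236)) [ 0.4615304  -0.07529637] [0.67802587 0.13599692]
lid [ 0.35773902 -0.36564348] [ 0.52893486 -0.19810261] ((0.44333192706108093, -0.2809104919433594), 0.0860573947429657)
[ 0.0957 -0.0293 -0.48  ]
```

Call:
{"api": "drive_tool", "payload": {
  "moves": [
    [[0, -0.0293, 0], [0, 0, 0], -1],
    [[0.0137, 0, -0.0686], [0, 0, 0], -1],
    [[0.0137, 0, -0.0686], [0, 0, 0], -1],
    [[0.0137, 0, -0.0686], [0, 0, 0], -1],
    [[0.0137, 0, -0.0686], [0, 0, 0], -1],
    [[0.0137, 0, -0.0686], [0, 0, 0], -1],
    [[0.0137, 0, -0.0686], [0, 0, 0], -1],
    [[0.0137, 0, -0.0686], [0, 0, 0], -1],
    [[0, 0, 0], [0, 0, 0], -1],
    [[0, 0, 0], [0, 0, 0], -1]
  ]
}}

```text
time_s: 7.3
position: [0.5018, 0.0112, 0.3632]
eef_rot: [-90.0, -0.1, 16.1]
contact_force: [-0.7, 0.3, 0.0]
grip_width: 0.196
```

Run:
```python
from h import *
s,p,M=tool(); print(s['time_s'],p,s['contact_force'],s['grip_width'],s['qpos'].round(1)); print(M.round(3))
T=p+.144*M[:,1]; print('tip',T, 'rel',T-[.568,.03,0])
im=get_image('scene'); cv2.imwrite('pics/scene4.png',im[:,:,::-1]); print((proj('scene',T)-[240,150])*4.5)
crop(cv2.imread('pics/scene4.png'),240,150,400,280,4.5,'pics/e3.png')
```

```text
7.3 [0.50178509 0.01115112 0.36318165] [-0.71075582  0.3115403   0.04412621] 0.19591374341444476 [  -4.9  -14.8  102.9    0.    91.8 -111. ]
[[ 0.961  0.002 -0.278]
 [ 0.278  0.     0.961]
 [ 0.002 -1.    -0.   ]]
tip [0.50213367 0.01117839 0.21918207] rel [-0.06586633 -0.01882161  0.21918207]
[186.48153842 329.55101412]
```

View pics/e3.png

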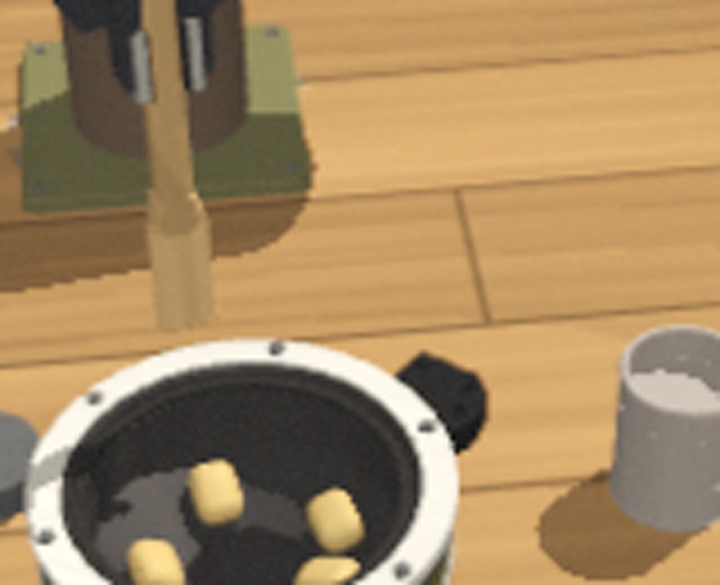

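Call:
{"api": "drive_tool", "payload": {
  "moves": [
    [[0, 0.05, 0], [0, 0, 0], -1],
    [[0, 0.05, 0], [0, 0, 0], -1],
    [[0, 0.03, 0], [0, 0, 0], -1],
    [[0, 0.0117, 0], [0, 0, 0], -1],
    [[0, 0, 0], [0, 0, 0], -1]
  ]
}}

```text
time_s: 7.85
position: [0.5014, 0.0125, 0.2764]
eef_rot: [-90.0, 0.0, 16.3]
contact_force: [-0.1, 0.1, -0.8]
grip_width: 0.196
```

```bash
cat > st.py <<'E'
from h import *
import sys
s,p,M=tool(); T=p+.144*M[:,1]; r=T-[.568,.03,0]
print('t',s['time_s'],'F',s['contact_force'].round(1),'g',round(s['grip_width'],3),'tip rel',(r*1000).round(1),'r',round(np.hypot(*r[:2])*1000,1),'az',round(np.degrees(np.arctan2(r[1],r[0])),1),'rot',s['eef_rot'].round(1))
if len(sys.argv)>1:
    k=sys.argv[1]; a=get_image('top')[:,:,::-1];b=get_image('scene')[:,:,::-1]
    A=cv2.resize(a[125:250,280:400],None,fx=3.3,fy=3.3,interpolation=cv2.INTER_CUBIC);B=cv2.resize(b[205:330,235:355],None,fx=3.3,fy=3.3,interpolation=cv2.INTER_CUBIC)
    cv2.imwrite(f'pics/{k}.png',np.hstack([A,B])); cv2.imwrite(f'pics/{k}_t.png',a); cv2.imwrite(f'pics/{k}_s.png',b)
E
python3 st.py f1
```

```text
t 7.85 F [-0.1  0.1 -0.8] g 0.196 tip rel [-66.7 -17.5 132.4] r 68.9 az -165.3 rot [-90.    0.   16.3]
```

View pics/f1.png

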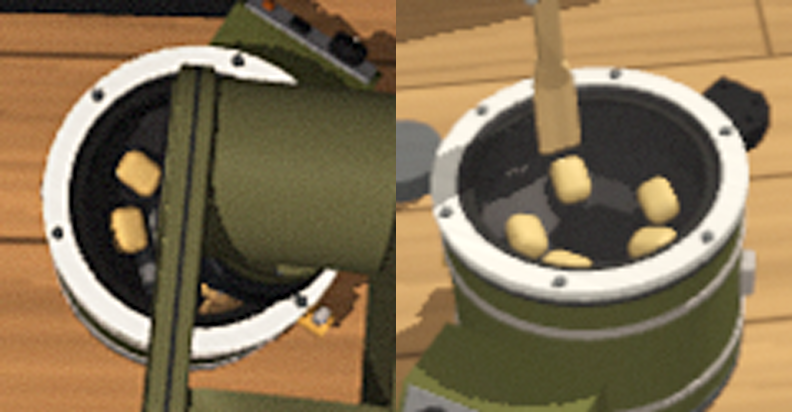

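The scene view shows the blade at (557,140), right behind the pillow at (572,178), with no contact force. I'll sweep inward.

Call:
{"api": "drive_tool", "payload": {
  "moves": [
    [[0.0083, 0.0036, 0], [0, 0, 0], -1],
    [[0.0083, 0.0036, 0], [0, 0, 0], -1],
    [[0.0083, 0.0036, 0], [0, 0, 0], -1],
    [[0.0083, 0.0036, 0], [0, 0, 0], -1],
    [[0.0083, 0.0036, 0], [0, 0, 0], -1],
    [[0.0083, 0.0036, 0], [0, 0, 0], -1]
  ]
}}

```text
time_s: 8.55
position: [0.5314, 0.0198, 0.2633]
eef_rot: [-90.0, 0.0, 16.2]
contact_force: [0.0, 0.3, -0.9]
grip_width: 0.198
```

```bash
python3 st.py f2
```

```text
t 8.55 F [ 0.   0.3 -0.9] g 0.198 tip rel [-36.6 -10.2 119.3] r 38.0 az -164.4 rot [-90.    0.   16.2]
```

View pics/f2.png

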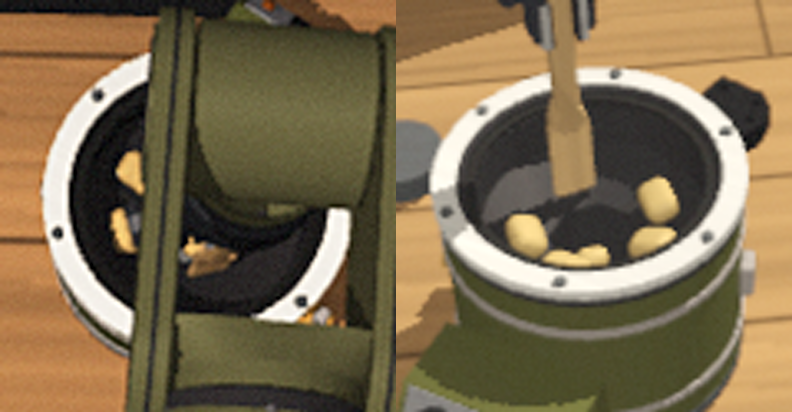

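Call:
{"api": "drive_tool", "payload": {
  "moves": [
    [[0.0083, 0.0036, 0], [0, 0, 0], -1],
    [[0.0083, 0.0036, 0], [0, 0, 0], -1],
    [[0.0083, 0, 0], [0, 0, 0], -1],
    [[0.0083, 0, 0], [0, 0, 0], -1]
  ]
}}

```text
time_s: 9.05
position: [0.5505, 0.0254, 0.2593]
eef_rot: [-90.0, 0.0, 16.2]
contact_force: [0.4, 0.4, -0.0]
grip_width: 0.195
```

```bash
python3 st.py f3
```

```text
t 9.05 F [ 0.4  0.4 -0. ] g 0.195 tip rel [-17.5  -4.6 115.3] r 18.1 az -165.2 rot [-90.    0.   16.2]
```

View pics/f3.png

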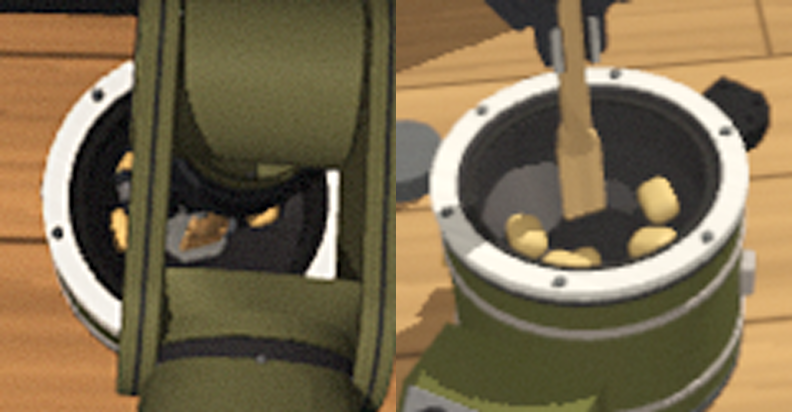

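Call:
{"api": "drive_tool", "payload": {
  "moves": [
    [[0, -0.0417, 0], [0, -0.0217, 0], -1],
    [[0, -0.0417, 0], [0, -0.0217, 0], -1],
    [[0, 0, 0], [0, -0.0217, 0], -1],
    [[0, 0, 0], [0, -0.0217, 0], -1],
    [[0, 0, 0], [0, -0.0217, 0], -1],
    [[0.045, 0, -0.0065], [0, 0, 0], -1],
    [[0.045, 0, -0.0065], [0, 0, 0], -1],
    [[0.045, 0, -0.0065], [0, 0, 0], -1],
    [[0, 0, 0], [0, 0, 0], -1]
  ]
}}

```text
time_s: 10.05
position: [0.607, 0.0869, 0.3089]
eef_rot: [-90.0, -0.0, 55.4]
contact_force: [-0.3, -0.1, -0.4]
grip_width: 0.197
```

```bash
python3 st.py f4
```

```text
t 10.05 F [-0.3 -0.1 -0.4] g 0.197 tip rel [ 39.   57.  164.9] r 69.0 az 55.7 rot [-90.   -0.   55.4]
```

View pics/f4.png

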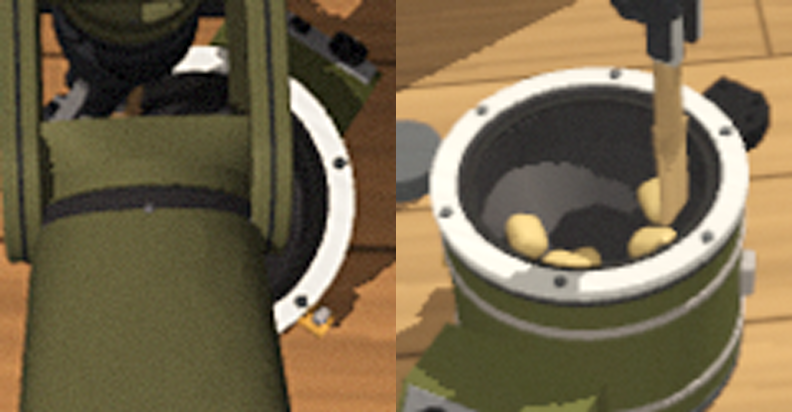

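Call:
{"api": "drive_tool", "payload": {
  "moves": [
    [[0.001, 0.0267, 0], [0, 0, 0], -1],
    [[0, 0.0267, 0], [0, 0, 0], -1],
    [[0, 0, 0], [0, 0, 0], -1],
    [[-0.0083, 0.0036, 0], [0, 0, 0], -1],
    [[-0.0083, 0.0036, 0], [0, 0, 0], -1],
    [[-0.0083, 0.0036, 0], [0, 0, 0], -1],
    [[-0.0083, 0.0036, 0], [0, 0, 0], -1]
  ]
}}

```text
time_s: 10.85
position: [0.5948, 0.0687, 0.2691]
eef_rot: [-90.0, -0.0, 55.2]
contact_force: [-0.1, 0.4, -0.6]
grip_width: 0.195
```

```bash
python3 st.py f5
```

```text
t 10.85 F [-0.1  0.4 -0.6] g 0.195 tip rel [ 26.9  38.7 125.1] r 47.2 az 55.2 rot [-90.   -0.   55.2]
```

View pics/f5.png

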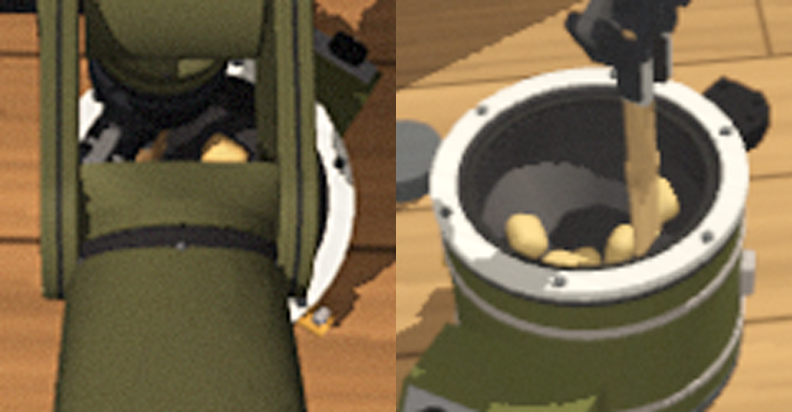

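Call:
{"api": "drive_tool", "payload": {
  "moves": [
    [[-0.0083, 0.0036, 0], [0, 0, 0], -1],
    [[-0.0083, 0.0036, 0], [0, 0, 0], -1],
    [[-0.0083, 0.0036, 0], [0, 0, 0], -1],
    [[-0.0083, 0.003, 0], [0, 0, 0], -1],
    [[-0.0083, 0, 0], [0, 0, 0], -1],
    [[-0.0083, 0, 0], [0, 0, 0], -1]
  ]
}}

```text
time_s: 11.55
position: [0.5776, 0.0443, 0.2604]
eef_rot: [-90.0, 0.0, 55.3]
contact_force: [0.1, -0.2, 0.4]
grip_width: 0.195
```

```bash
python3 st.py f6
```

```text
t 11.55 F [ 0.1 -0.2  0.4] g 0.195 tip rel [  9.5  14.3 116.4] r 17.2 az 56.2 rot [-90.    0.   55.3]
```

View pics/f6.png

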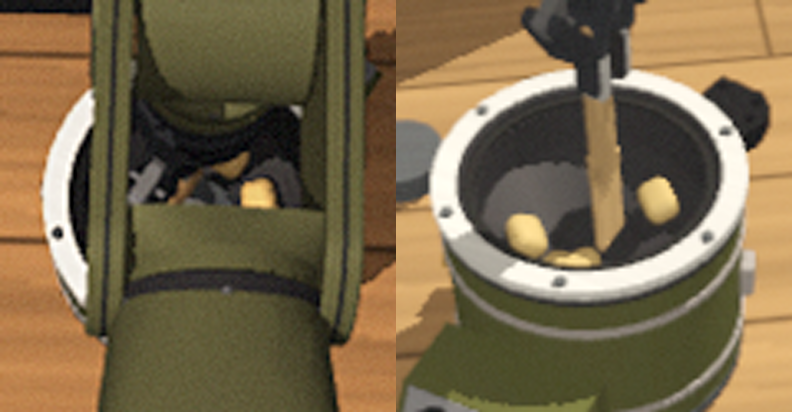

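Call:
{"api": "drive_tool", "payload": {
  "moves": [
    [[0, -0.0417, 0], [0, 0.0227, 0], -1],
    [[0, -0.0417, 0], [0, 0.0227, 0], -1],
    [[0, 0, 0], [0, 0.0227, 0], -1],
    [[0, 0, 0], [0, 0.0227, 0], -1],
    [[0, 0, 0], [0, 0.0227, 0], -1],
    [[0, 0, 0], [0, 0.0227, 0], -1],
    [[0, 0, 0], [0, 0.0227, 0], -1],
    [[0, 0, 0], [0, 0.0227, 0], -1],
    [[0, 0, 0], [0, 0.0227, 0], -1],
    [[0, 0, 0], [0, 0.0227, 0], -1],
    [[0.0375, 0, -0.0095], [0, 0, 0], -1],
    [[0.0375, 0, -0.0095], [0, 0, 0], -1],
    [[0.0375, 0, -0.0095], [0, 0, 0], -1],
    [[0, 0, 0], [0, 0, 0], -1]
  ]
}}

```text
time_s: 13.05
position: [0.6319, -0.0022, 0.31]
eef_rot: [-90.0, -0.0, -26.6]
contact_force: [0.1, -0.2, -0.8]
grip_width: 0.198
```

```bash
python3 st.py f7
```

```text
t 13.05 F [ 0.1 -0.2 -0.8] g 0.198 tip rel [ 63.9 -32.3 166. ] r 71.6 az -26.8 rot [-90.   -0.  -26.6]
```

View pics/f7.png

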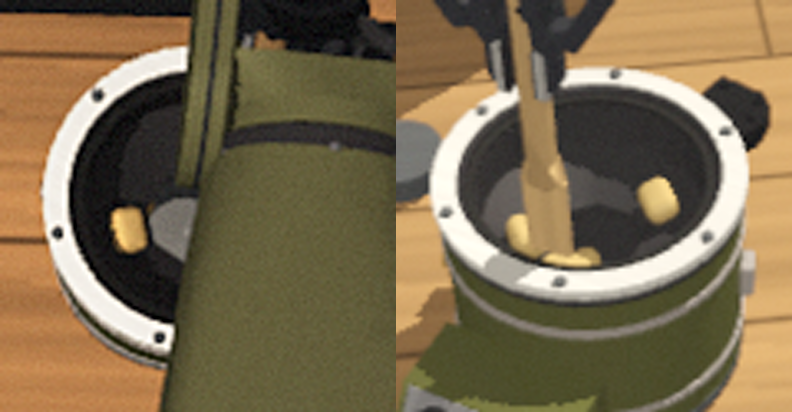

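Call:
{"api": "drive_tool", "payload": {
  "moves": [
    [[-0.0035, 0.0267, 0], [0, 0, 0], -1],
    [[0, 0.0277, 0], [0, 0, 0], -1],
    [[0, 0, 0], [0, 0, 0], -1],
    [[-0.0083, 0.0036, 0], [0, 0, 0], -1],
    [[-0.0083, 0.0036, 0], [0, 0, 0], -1],
    [[-0.0083, 0.0036, 0], [0, 0, 0], -1],
    [[-0.0083, 0.0036, 0], [0, 0, 0], -1],
    [[-0.0083, 0.0036, 0], [0, 0, 0], -1],
    [[-0.0083, 0.0036, 0], [0, 0, 0], -1]
  ]
}}

```text
time_s: 14.05
position: [0.6017, 0.0138, 0.265]
eef_rot: [-90.0, -0.0, -26.5]
contact_force: [0.1, -0.2, -0.6]
grip_width: 0.198
```

```bash
python3 st.py f8
```

```text
t 14.05 F [ 0.1 -0.2 -0.6] g 0.198 tip rel [ 33.7 -16.2 121. ] r 37.4 az -25.7 rot [-90.   -0.  -26.5]
```

View pics/f8.png

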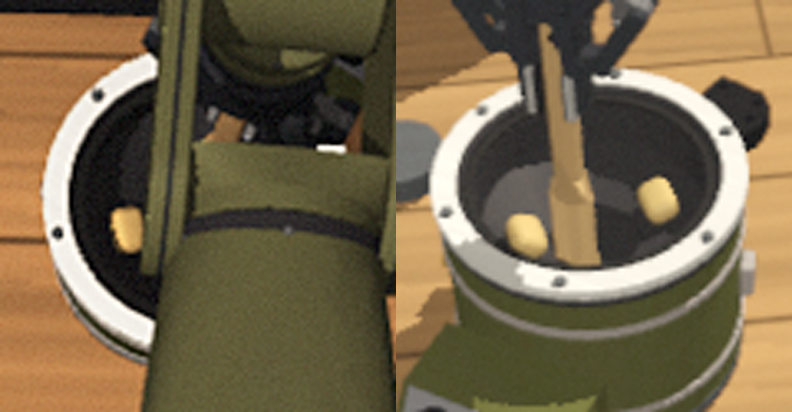

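Call:
{"api": "drive_tool", "payload": {
  "moves": [
    [[-0.0083, 0.0036, 0], [0, 0, 0], -1],
    [[-0.0083, 0.0036, 0], [0, 0, 0], -1],
    [[-0.0083, 0, 0], [0, 0, 0], -1],
    [[-0.0083, 0, 0], [0, 0, 0], -1],
    [[0, 0, 0], [0, 0, 0], -1],
    [[0, -0.0417, 0], [0, 0.0221, 0], -1],
    [[0, -0.0417, 0], [0, 0.0221, 0], -1],
    [[0, 0, 0], [0, 0.0221, 0], -1],
    [[0, 0, 0], [0, 0.0221, 0], -1],
    [[0, 0, 0], [0, 0.0221, 0], -1],
    [[0, 0, 0], [0, 0.0221, 0], -1],
    [[-0.044, 0, -0.007], [0, 0, 0], -1],
    [[-0.044, 0, -0.007], [0, 0, 0], -1],
    [[-0.044, 0, -0.007], [0, 0, 0], -1],
    [[0, 0, 0], [0, 0, 0], -1]
  ]
}}

```text
time_s: 15.65
position: [0.5497, 0.0973, 0.311]
eef_rot: [-90.0, 0.0, -74.0]
contact_force: [-0.2, -0.5, -1.6]
grip_width: 0.2
```

```bash
python3 st.py f9
```

```text
t 15.65 F [-0.2 -0.5 -1.6] g 0.2 tip rel [-18.3  67.4 167. ] r 69.8 az 105.2 rot [-90.   0. -74.]
```

View pics/f9.png

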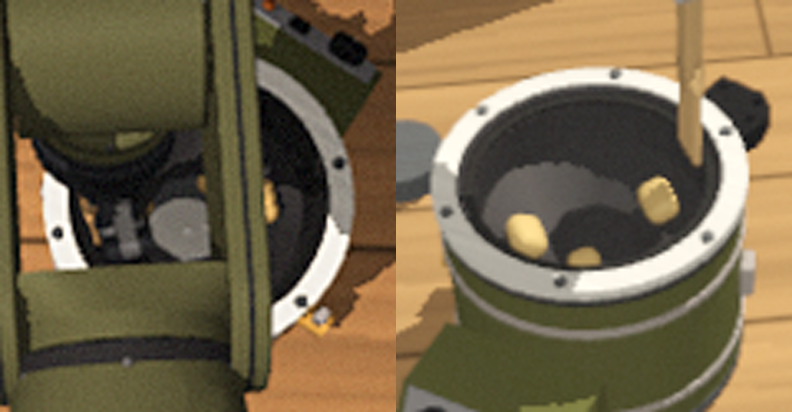

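Call:
{"api": "drive_tool", "payload": {
  "moves": [
    [[0, 0.0287, 0], [0, 0, 0], -1],
    [[0, 0.028, 0], [0, 0, 0], -1],
    [[0, 0, 0], [0, 0, 0], -1],
    [[0.0083, 0.0036, 0], [0, 0, 0], -1],
    [[0.0083, 0.0036, 0], [0, 0, 0], -1],
    [[0.0083, 0.0036, 0], [0, 0, 0], -1],
    [[0.0083, 0.0036, 0], [0, 0, 0], -1],
    [[0.0083, 0.0036, 0], [0, 0, 0], -1],
    [[0.0083, 0.0036, 0], [0, 0, 0], -1],
    [[0.0083, 0.0036, 0], [0, 0, 0], -1],
    [[0.0083, 0.0036, 0], [0, 0, 0], -1],
    [[0.0083, 0, 0], [0, 0, 0], -1],
    [[0.0083, 0, 0], [0, 0, 0], -1],
    [[0, 0, 0], [0, 0, 0], -1]
  ]
}}

```text
time_s: 17.15
position: [0.5643, 0.0467, 0.2594]
eef_rot: [-90.0, -0.0, -74.2]
contact_force: [-0.4, -0.0, -1.5]
grip_width: 0.196
```

```bash
python3 st.py f10
```

```text
t 17.15 F [-0.4 -0.  -1.5] g 0.196 tip rel [ -3.7  16.7 115.4] r 17.1 az 102.5 rot [-90.   -0.  -74.2]
```

View pics/f10.png

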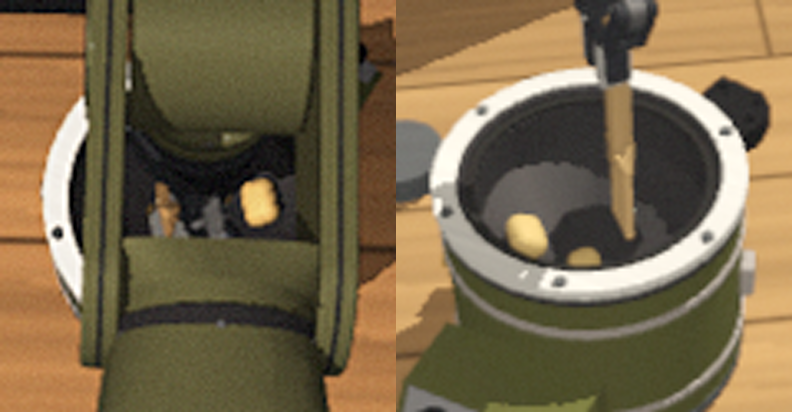

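Call:
{"api": "drive_tool", "payload": {
  "moves": [
    [[0, -0.0417, 0], [0, 0.0144, 0], -1],
    [[0, -0.0417, 0], [0, 0, 0], -1],
    [[0.048, 0, 0], [0, 0, 0], -1],
    [[0.048, 0, 0], [0, 0, 0], -1],
    [[0.048, 0, 0], [0, 0, 0], -1],
    [[0, 0, 0], [0, 0, 0], -1]
  ]
}}

```text
time_s: 17.85
position: [0.5803, -0.04, 0.3093]
eef_rot: [-90.0, -0.1, -79.6]
contact_force: [0.1, 0.7, -0.4]
grip_width: 0.193
```

```bash
python3 st.py f11
python3 - <<'E'
from h import *
for z in (.06,.08,.10,.115,.125): print(z,((onz('scene',291.7,283,z)-[.568,.03,0])*1000).round())
E
```

```text
t 17.85 F [ 0.1  0.7 -0.4] g 0.193 tip rel [ 12.3 -70.2 165.3] r 71.2 az -80.0 rot [-90.   -0.1 -79.6]
0.06 [-28.  -8.  60.]
0.08 [-10.  -8.  80.]
0.1 [  8.  -8. 100.]
0.115 [ 22.  -8. 115.]
0.125 [ 31.  -8. 125.]
```

View pics/f11.png

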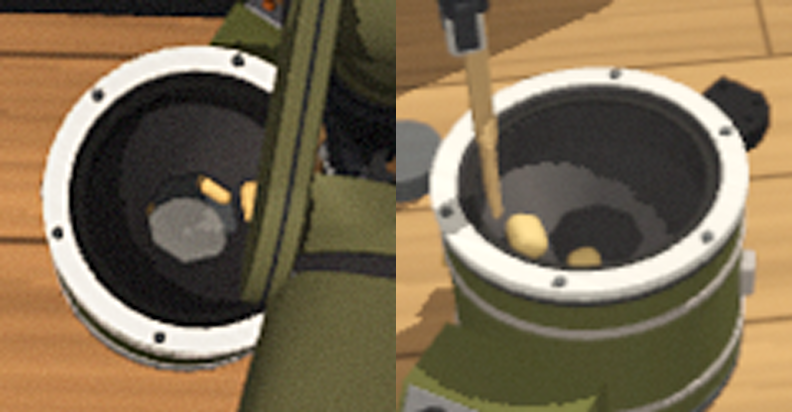

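Run:
```python
from h import *
X,e=tri((345.2,182.6),(291.7,283)); print((X-[.568,.03,0])*1000,e)
a=cv2.imread('pics/f11_t.png')[165:215,310:365]; b=cv2.imread('pics/f11_s.png')[255:300,260:325]
f=lambda q: cv2.resize(cv2.convertScaleAbs(q,alpha=1.6),(396,360),interpolation=cv2.INTER_CUBIC)
cv2.imwrite('pics/g.png',np.hstack([f(a),f(b)]))
```

```text
[ 19.76006824 -12.59757955 113.28009852] 0.00973432279963928
```

View pics/g.png

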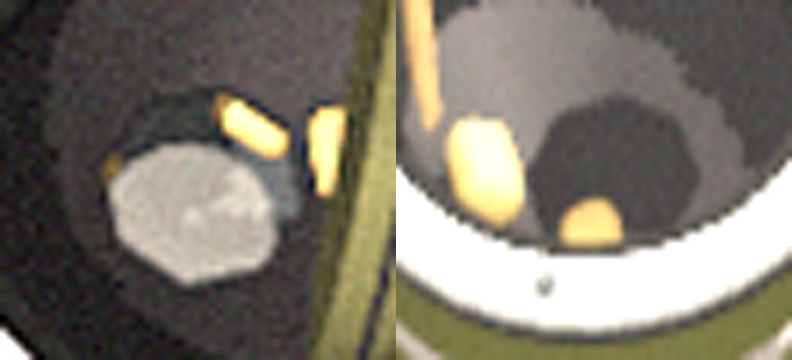

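Call:
{"api": "drive_tool", "payload": {
  "moves": [
    [[-0.0027, 0.0267, 0], [0, 0, 0], -1],
    [[0, 0.0272, 0], [0, 0, 0], -1],
    [[0, 0, 0], [0, 0, 0], -1],
    [[-0.0083, 0.0036, 0], [0, 0, 0], -1],
    [[-0.0083, 0.0036, 0], [0, 0, 0], -1],
    [[-0.0083, 0.0036, 0], [0, 0, 0], -1],
    [[-0.0083, 0.0036, 0], [0, 0, 0], -1],
    [[-0.0083, 0.0036, 0], [0, 0, 0], -1],
    [[-0.0083, 0.0036, 0], [0, 0, 0], -1]
  ]
}}

```text
time_s: 18.85
position: [0.5741, -0.0062, 0.264]
eef_rot: [-90.0, 0.0, -79.4]
contact_force: [-0.0, -0.4, -0.1]
grip_width: 0.198
```

```bash
python3 st.py f12
```

```text
t 18.85 F [-0.  -0.4 -0.1] g 0.198 tip rel [  6.2 -36.2 120. ] r 36.7 az -80.3 rot [-90.    0.  -79.4]
```

View pics/f12.png

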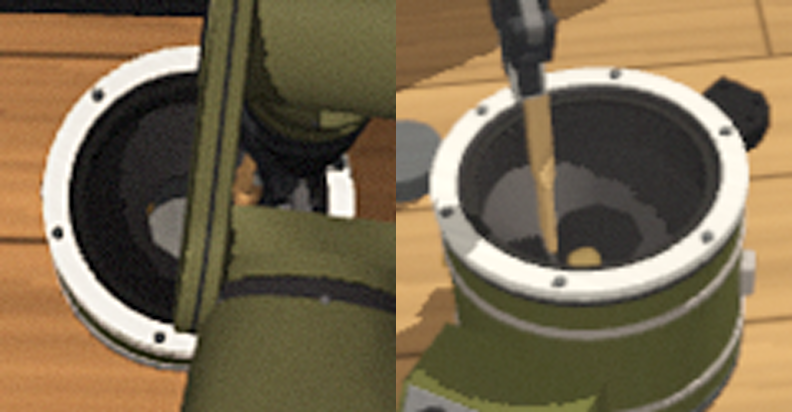

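Call:
{"api": "drive_tool", "payload": {
  "moves": [
    [[-0.0083, 0.0036, 0], [0, 0, 0], -1],
    [[-0.0083, 0.0036, 0], [0, 0, 0], -1],
    [[-0.0083, 0, 0], [0, 0, 0], -1],
    [[-0.0083, 0, 0], [0, 0, 0], -1],
    [[0, 0, 0], [0, 0, 0], -1]
  ]
}}

```text
time_s: 19.45
position: [0.5704, 0.0135, 0.2598]
eef_rot: [-90.0, 0.0, -79.3]
contact_force: [0.1, -0.1, -0.6]
grip_width: 0.2
```

```bash
python3 st.py f13
```

```text
t 19.45 F [ 0.1 -0.1 -0.6] g 0.2 tip rel [  2.5 -16.4 115.8] r 16.6 az -81.4 rot [-90.    0.  -79.3]
```

View pics/f13.png

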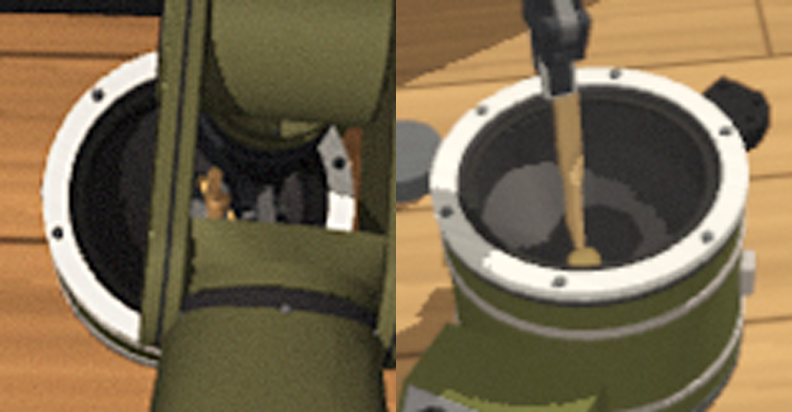

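Call:
{"api": "drive_tool", "payload": {
  "moves": [
    [[0, -0.06, 0], [0, 0, 0], -1],
    [[0, -0.06, 0], [0, 0, 0], -1],
    [[0, -0.05, 0], [0, 0, 0], -1],
    [[0.08, 0, 0], [0, 0, 0], -1],
    [[0.08, 0, 0], [0, 0, 0], -1],
    [[0.08, 0, 0], [0, 0, 0], -1],
    [[0, 0, 0], [0, 0, 0], -1]
  ]
}}

```text
time_s: 20.25
position: [0.5972, -0.1337, 0.3609]
eef_rot: [-90.1, -0.1, -79.7]
contact_force: [-0.0, 1.2, -1.3]
grip_width: 0.193
```

```bash
python3 st.py f14
python3 - <<'E'
from h import *
a=cv2.imread('pics/f14_t.png')[165:220,310:370]; b=cv2.imread('pics/f14_s.png')[250:300,255:325]
f=lambda q: cv2.resize(cv2.convertScaleAbs(q,alpha=1.8),(396,360),interpolation=cv2.INTER_CUBIC)
cv2.imwrite('pics/g2.png',np.hstack([f(a),f(b)]))
E
```

```text
t 20.25 F [-0.   1.2 -1.3] g 0.193 tip rel [  29.1 -163.9  216.9] r 166.5 az -79.9 rot [-90.1  -0.1 -79.7]
```

View pics/g2.png

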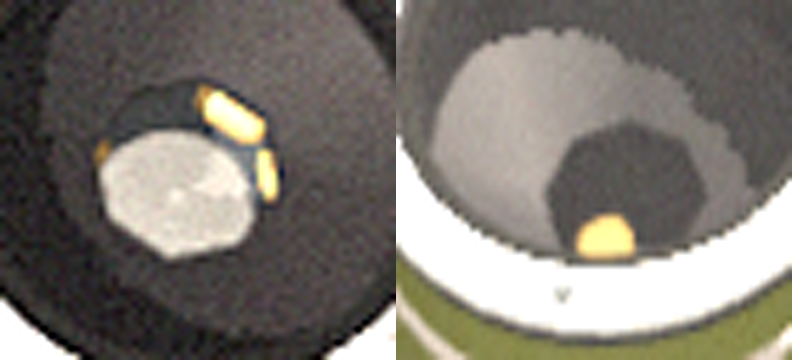

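View pics/f14.png

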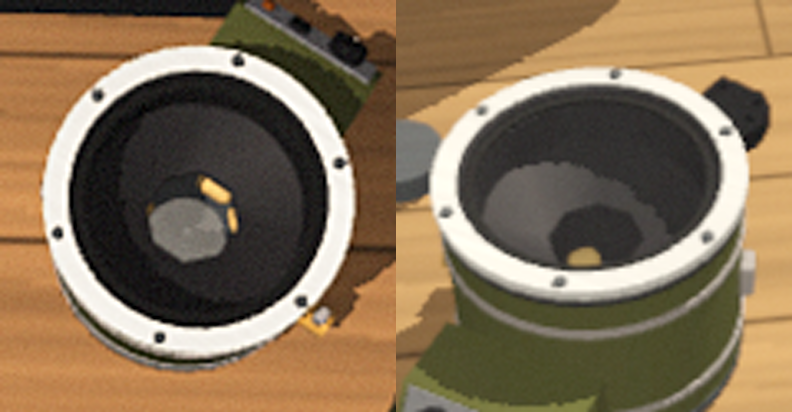

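Run:
```python
from h import *
out=[]
for n,f,(x0,y0,x1,y1) in (('top','f14_t',(310,165,370,220)),('scene','f14_s',(255,250,325,300))):
    im=cv2.imread(f'pics/{f}.png')[y0:y1,x0:x1]; k=6.6
    if n=='scene': k=5.6
    im=cv2.resize(cv2.convertScaleAbs(im,alpha=1.6),None,fx=k,fy=k,interpolation=cv2.INTER_CUBIC)
    for z,r,c in ((.110,.032,(0,255,0)),(.102,.032,(255,255,0)),(.014,.062,(0,0,255)),(.06,.03,(255,0,255))):
        a=np.linspace(0,2*np.pi,60); P=np.array([(proj(n,[.568+r*np.cos(t),.03+r*np.sin(t),z])-[x0,y0]+.5)*k for t in a]).astype(np.int32)
        cv2.polylines(im,[P],True,c,1)
    out.append(cv2.resize(im,(396,360)))
cv2.imwrite('pics/g3.png',np.hstack(out))
```

```text
(no output)
```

View pics/g3.png

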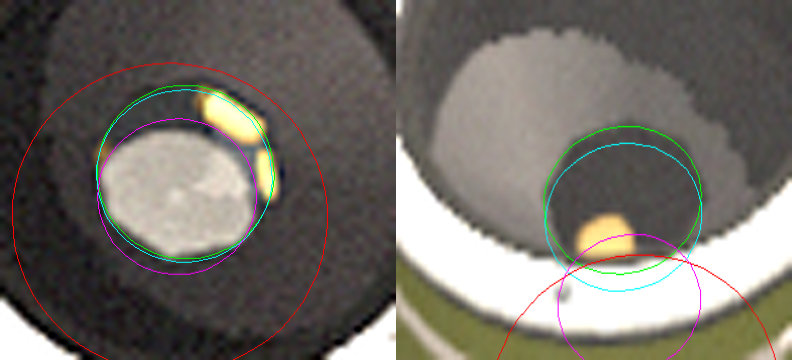

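Run:
```python
from h import *
A={'A':(235,115),'B':(267,172),'C':(100,155)}
for k,(x,y) in A.items():
    for z in (.03,.05,.07,.09,.105): print(k,z,((onz('top',310+x/6.6-.5,165+y/6.55-.5,z)-[.568,.03,0])*1000).round()[:2])
print('scene blob corners')
for (x,y) in ((578,250),(606,216),(635,250),(605,240)):
    for z in (.03,.05,.07,.09,.105): print((x,y),z,((onz('scene',255+(x-396)/5.66-.5,250+y/7.2-.5,z)-[.568,.03,0])*1000).round()[:2])
```

```text
A 0.03 [ 38. -24.]
A 0.05 [ 34. -22.]
A 0.07 [ 30. -21.]
A 0.09 [ 26. -19.]
A 0.105 [ 23. -18.]
B 0.03 [ 16. -36.]
B 0.05 [ 12. -35.]
B 0.07 [  8. -33.]
B 0.09 [  5. -31.]
B 0.105 [  2. -30.]
C 0.03 [21. 28.]
C 0.05 [17. 29.]
C 0.07 [13. 30.]
C 0.09 [ 9. 30.]
C 0.105 [ 7. 31.]
scene blob corners
(578, 250) 0.03 [-53. -20.]
(578, 250) 0.05 [-35. -20.]
(578, 250) 0.07 [-17. -20.]
(578, 250) 0.09 [  2. -20.]
(578, 250) 0.105 [ 15. -19.]
(606, 216) 0.03 [-67.  -7.]
(606, 216) 0.05 [-49.  -7.]
(606, 216) 0.07 [-30.  -7.]
(606, 216) 0.09 [-12.  -7.]
(606, 216) 0.105 [ 2. -7.]
(635, 250) 0.03 [-50.   5.]
(635, 250) 0.05 [-32.   4.]
(635, 250) 0.07 [-14.   4.]
(635, 250) 0.09 [5. 4.]
(635, 250) 0.105 [18.  3.]
(605, 240) 0.03 [-56.  -8.]
(605, 240) 0.05 [-38.  -8.]
(605, 240) 0.07 [-20.  -8.]
(605, 240) 0.09 [-1. -8.]
(605, 240) 0.105 [12. -8.]
```

Run:
```python
from h import *
for (x,y) in ((197,90),(200,118),(215,90),(243,143),(262,143),(265,122)):
    print((x,y),[list(((onz('top',310+x/6.6-.5,165+y/6.55-.5,z)-[.568,.03,0])*1000).round()[:2]) for z in (.06,.08,.1,.11)])
a=cv2.imread('pics/f14_t.png')[172:202,322:356]
cv2.imwrite('pics/g4.png',cv2.resize(cv2.convertScaleAbs(a,alpha=1.8),None,fx=18,fy=18,interpolation=cv2.INTER_CUBIC))
```

```text
(197, 90) [[np.float64(41.0), np.float64(-7.0)], [np.float64(37.0), np.float64(-5.0)], [np.float64(33.0), np.float64(-4.0)], [np.float64(30.0), np.float64(-4.0)]]
(200, 118) [[np.float64(31.0), np.float64(-8.0)], [np.float64(26.0), np.float64(-7.0)], [np.float64(22.0), np.float64(-5.0)], [np.float64(20.0), np.float64(-5.0)]]
(215, 90) [[np.float64(42.0), np.float64(-14.0)], [np.float64(37.0), np.float64(-12.0)], [np.float64(33.0), np.float64(-11.0)], [np.float64(31.0), np.float64(-10.0)]]
(243, 143) [[np.float64(21.0), np.float64(-25.0)], [np.float64(17.0), np.float64(-23.0)], [np.float64(13.0), np.float64(-21.0)], [np.float64(11.0), np.float64(-21.0)]]
(262, 143) [[np.float64(21.0), np.float64(-32.0)], [np.float64(17.0), np.float64(-30.0)], [np.float64(13.0), np.float64(-28.0)], [np.float64(11.0), np.float64(-27.0)]]
(265, 122) [[np.float64(30.0), np.float64(-33.0)], [np.float64(25.0), np.float64(-31.0)], [np.float64(21.0), np.float64(-29.0)], [np.float64(19.0), np.float64(-28.0)]]
```

View pics/g4.png

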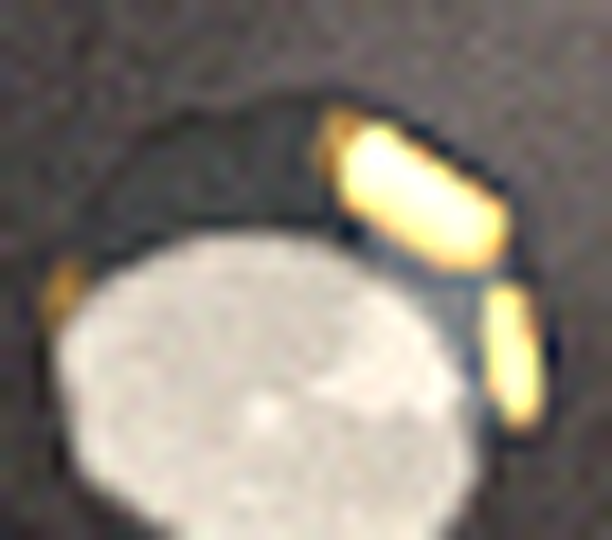

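Call:
{"api": "drive_tool", "payload": {
  "moves": [
    [[0, 0, 0], [0, -0.0222, 0], -1],
    [[0, 0, 0], [0, -0.0222, 0], -1],
    [[0, 0, 0], [0, -0.0222, 0], -1],
    [[0, 0, 0], [0, -0.0222, 0], -1],
    [[0, 0, 0], [0, -0.0222, 0], -1],
    [[0, 0, 0], [0, -0.0222, 0], -1],
    [[0, 0, 0], [0, -0.0222, 0], -1],
    [[0, 0, 0], [0, -0.0222, 0], -1],
    [[0, 0, 0], [0, -0.0222, 0], -1],
    [[0, 0, 0], [0, -0.0222, 0], -1],
    [[0, 0, 0], [0, -0.0222, 0], -1],
    [[0, 0, 0], [0, -0.0216, 0], -1],
    [[0, 0, 0], [0, 0, 0], -1]
  ]
}}

```text
time_s: 21.65
position: [0.597, -0.1271, 0.362]
eef_rot: [-90.0, -0.0, 16.4]
contact_force: [-0.6, -0.6, -0.5]
grip_width: 0.192
```

Call:
{"api": "drive_tool", "payload": {
  "moves": [
    [[-0.018, 0, 0.0756], [0, 0, 0], -1],
    [[-0.018, 0, 0.0756], [0, 0, 0], -1],
    [[-0.018, 0, 0.0756], [0, 0, 0], -1],
    [[-0.018, 0, 0.0756], [0, 0, 0], -1],
    [[-0.018, 0, 0.0756], [0, 0, 0], -1],
    [[-0.018, 0, 0.0756], [0, 0, 0], -1],
    [[-0.018, 0, 0.0756], [0, 0, 0], -1],
    [[-0.018, 0, 0.0756], [0, 0, 0], -1],
    [[-0.018, 0, 0.0756], [0, 0, 0], -1],
    [[-0.018, 0, 0.0756], [0, 0, 0], -1],
    [[0, 0, 0], [0, 0, 0], -1]
  ]
}}

```text
time_s: 22.75
position: [0.3626, 0.2805, 0.3621]
eef_rot: [-89.9, -0.0, 16.7]
contact_force: [0.8, -0.5, -1.2]
grip_width: 0.198
```

Call:
{"api": "drive_tool", "payload": {
  "moves": [
    [[0, 0, 0], [0, 0, -0.0217], -1],
    [[0, 0, 0], [0, 0, -0.0217], -1],
    [[0, 0, 0], [0, 0, -0.0217], -1],
    [[0, 0, 0], [0, 0, -0.0217], -1],
    [[0, 0, 0], [0, 0, 0], -1],
    [[0, 0, 0], [0, 0, 0], -1]
  ]
}}

```text
time_s: 23.35
position: [0.3655, 0.2762, 0.3619]
eef_rot: [-89.9, -31.2, 16.2]
contact_force: [0.2, -0.8, 0.2]
grip_width: 0.198
```

Run:
```python
from h import *
s,p,M=tool(); print(s['time_s'],p,s['eef_rot'].round(2),s['qpos'].round(1)); y=np.array([.495,.144,-.857])
G=np.array([.3886,.2786,.1329]); pre=G-.04*M[:,1]
print(M.round(3),shift(pre-p), 'tip',p+.144*M[:,1])
im=get_image('scene'); cv2.imwrite('pics/scene5.png',im[:,:,::-1])
crop(cv2.imread('pics/scene5.png'),310,60,450,280,3,'pics/h1.png'); print((proj('scene',p+.144*M[:,1])-[310,60])*3)
```

```text
23.35 [0.36549864 0.2762146  0.36191591] [-89.94 -31.19  16.24] [ 36.5 -39.8 123.4 -11.2  67.3 -68.1]
[[ 0.821  0.497 -0.28 ]
 [ 0.239  0.146  0.96 ]
 [ 0.518 -0.855  0.001]] [-0.1651  0.2796 -0.0073] tip [0.43704992 0.29720907 0.23872644]
[271.96485513 386.43529304]
```

View pics/h1.png

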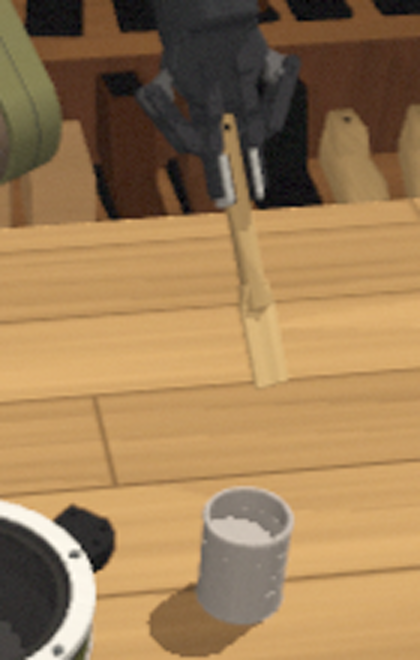

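Call:
{"api": "drive_tool", "payload": {
  "moves": [
    [[-0.0275, 0.0466, -0.0012], [0, 0, 0], -1],
    [[-0.0275, 0.0466, -0.0012], [0, 0, 0], -1],
    [[-0.0275, 0.0466, -0.0012], [0, 0, 0], -1],
    [[-0.0275, 0.0466, -0.0012], [0, 0, 0], -1],
    [[-0.0275, 0.0466, -0.0012], [0, 0, 0], -1],
    [[-0.0275, 0.0466, -0.0012], [0, 0, 0], -1],
    [[0, 0, 0], [0, 0, 0], -1]
  ]
}}

```text
time_s: 24.1
position: [0.3691, 0.2719, 0.1629]
eef_rot: [-90.1, -30.9, 16.3]
contact_force: [0.8, 0.6, -0.3]
grip_width: 0.191
```

Call:
{"api": "drive_tool", "payload": {
  "moves": [
    [[0, 0.02, 0], [0, 0, 0], -1],
    [[0, 0.02, 0], [0, 0, 0], -1],
    [[0, 0.015, 0], [0, 0, 0], -1],
    [[0, 0, 0], [0, 0, 0], -1]
  ]
}}

```text
time_s: 24.5
position: [0.3862, 0.2776, 0.1383]
eef_rot: [-90.0, -31.0, 16.2]
contact_force: [-1.4, -0.3, -1.6]
grip_width: 0.195
```

Run:
```python
from h import *
s,p,M=tool(); print(s['time_s'],p,s['eef_rot'].round(2),s['contact_force'],'tip',p+.144*M[:,1])
for n in ('top','scene'): cv2.imwrite(f'pics/{n}6.png',get_image(n)[:,:,::-1])
a=cv2.resize(cv2.imread('pics/scene6.png')[120:280,320:440],None,fx=3.3,fy=3.3); b=cv2.resize(cv2.imread('pics/top6.png')[200:360,170:290],None,fx=3.3,fy=3.3)
cv2.imwrite('pics/h2.png',np.hstack([a,b]))
```

```text
24.5 [0.38623409 0.27756112 0.13827368] [-90.02 -31.04  16.22] [-1.37683866 -0.25813882 -1.63183444] tip [0.45755051 0.29826165 0.01489842]
```

View pics/h2.png

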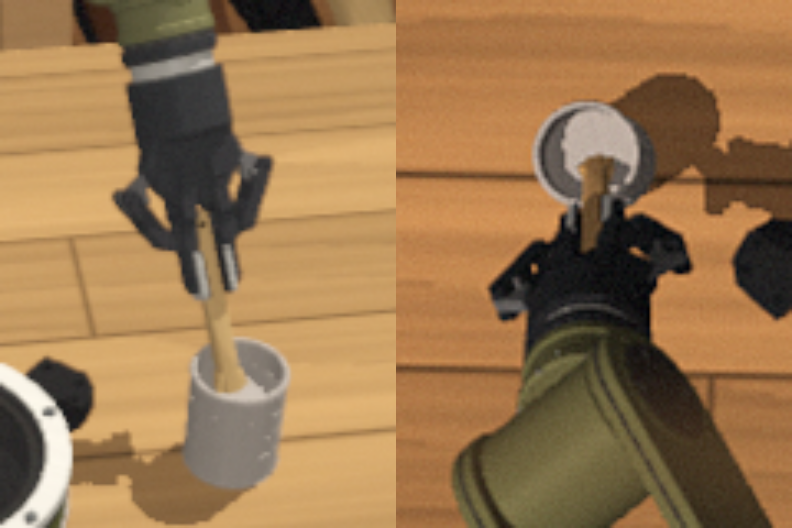

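Call:
{"api": "drive_tool", "payload": {
  "moves": [
    [[0, 0.008, 0], [0, 0, 0], -1],
    [[0, 0, 0], [0, 0, 0], -1],
    [[0, 0, 0], [0, 0, 0], -0.05],
    [[0, 0, 0], [0, 0, 0], -0.05],
    [[0, 0, 0], [0, 0, 0], -0.05],
    [[0, 0, 0], [0, 0, 0], -0.05],
    [[0, 0, 0], [0, 0, 0], -0.05]
  ]
}}

```text
time_s: 25.3
position: [0.3886, 0.2785, 0.1351]
eef_rot: [-90.0, -31.3, 16.3]
contact_force: [-0.3, 0.9, -0.7]
grip_width: 0.477
```

Call:
{"api": "drive_tool", "payload": {
  "moves": [
    [[0.013, -0.0215, 0], [0, 0, 0], -0.05],
    [[0.026, -0.043, 0], [0, 0, 0], -0.05],
    [[0.0386, -0.0643, 0], [0, 0, 0], -0.05],
    [[0.0386, -0.0643, 0], [0, 0, 0], -0.05],
    [[0.0386, -0.0643, 0], [0, 0, 0], -0.05],
    [[0, 0, 0], [0, 0, 0.0216], -0.05],
    [[0, 0, 0], [0, 0, 0.0216], -0.05],
    [[0, 0, 0], [0, 0, 0.0216], -0.05],
    [[0, 0, 0], [0, 0, 0.0214], -0.05],
    [[0, 0, 0], [0, 0, 0], -0.05]
  ]
}}

```text
time_s: 26.3
position: [0.3898, 0.2785, 0.3139]
eef_rot: [-90.0, -0.1, 16.2]
contact_force: [0.3, 0.6, -0.4]
grip_width: 0.472
```

Run:
```python
from h import *
s,p,M=tool(); print(s['time_s'],p,s['eef_rot'].round(2),s['contact_force'].round(1),s['qpos'].round(1))
for n in ('top','scene'): cv2.imwrite(f'pics/{n}7.png',get_image(n)[:,:,::-1])
```

```text
26.3 [0.38983671 0.2784755  0.31392426] [-9.005e+01 -5.000e-02  1.622e+01] [ 0.3  0.6 -0.4] [ 2.910e+01 -1.740e+01  1.095e+02 -1.000e-01  8.780e+01 -7.710e+01]
```

View pics/scene7.png

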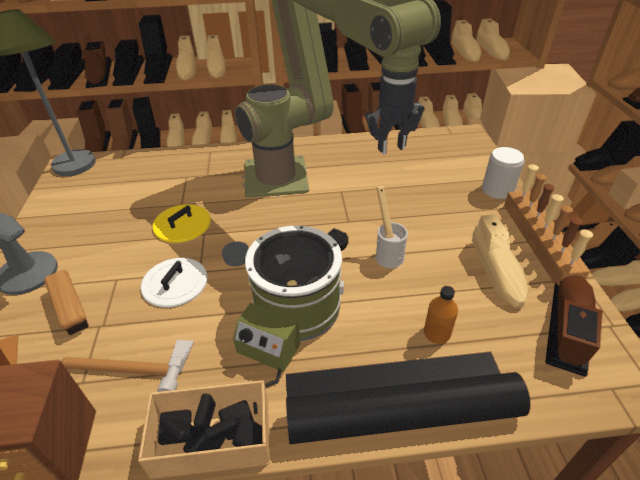

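The paddle stands in the can again at (385,215), and the lid at (175,282) is now in full light. I'll re-measure it.

Run:
```python
from h import *
def fit(P):
    A=np.c_[2*P,np.ones(len(P))]; x=np.linalg.lstsq(A,(P**2).sum(1),rcond=None)[0]; return x[:2].round(4),np.sqrt(x[2]+x[0]**2+x[1]**2).round(4)
for n,(x0,y0,x1,y1) in (('top',(415,205,500,290)),('scene',(130,250,215,312))):
    im=cv2.imread(f'pics/{n}7.png'); hsv=cv2.cvtColor(im,cv2.COLOR_BGR2HSV)
    m=((hsv[...,1]<50)&(hsv[...,2]>120)).astype(np.uint8); q=np.zeros_like(m); q[y0:y1,x0:x1]=m[y0:y1,x0:x1]
    cs,_=cv2.findContours(q,cv2.RETR_EXTERNAL,cv2.CHAIN_APPROX_NONE); c=cv2.convexHull(max(cs,key=cv2.contourArea))
    P=np.array([onz(n,*w[0],.010)[:2] for w in c]); print(n,fit(P),P.min(0),P.max(0),cv2.minEnclosingCircle(P.astype(np.float32)))
    b=((hsv[...,2]<60)).astype(np.uint8); q2=np.zeros_like(m); cv2.fillConvexPoly(q2,c,1); q2=cv2.erode(q2,np.ones((7,7)))&b
    nn,l,st,ce=cv2.connectedComponentsWithStats(q2); i=1+np.argmax(st[1:,4]); ys,xs=np.where(l==i)
    W=np.array([onz(n,u,v,.042)[:2] for u,v in zip(xs,ys)],np.float32)*1000; r=cv2.minAreaRect(W); print('bar',st[i,4],r,'mean',W.mean(0))
    d=np.linalg.svd(W-W.mean(0))[2][0]; print('pca az',np.degrees(np.arctan2(d[1],d[0])))
crop(cv2.imread('pics/top7.png'),410,200,510,290,6,'pics/i1.png')
```

```text
top (array([ 0.4471, -0.2821]), np.float64(0.0833)) [ 0.36462998 -0.3648373 ] [ 0.53072601 -0.19915988] ((0.44704577326774597, -0.2818690240383148), 0.08397867530584335)
bar 183 ((446.1434326171875, -280.20318603515625), (17.585372924804688, 79.7420654296875), 64.66921997070312) mean [ 446.93707 -281.4851 ]
pca az 153.97379
scene (array([ 0.4481, -0.2802]), np.float64(0.0848)) [ 0.36302813 -0.36386772] [ 0.53326107 -0.19686764] ((0.44848209619522095, -0.2814925014972687), 0.08616822957992554)
bar 182 ((458.15008544921875, -276.6640625), (29.254486083984375, 92.08377075195312), 64.52057647705078) mean [ 455.3369  -279.06122]
pca az -21.06406
```

View pics/i1.png

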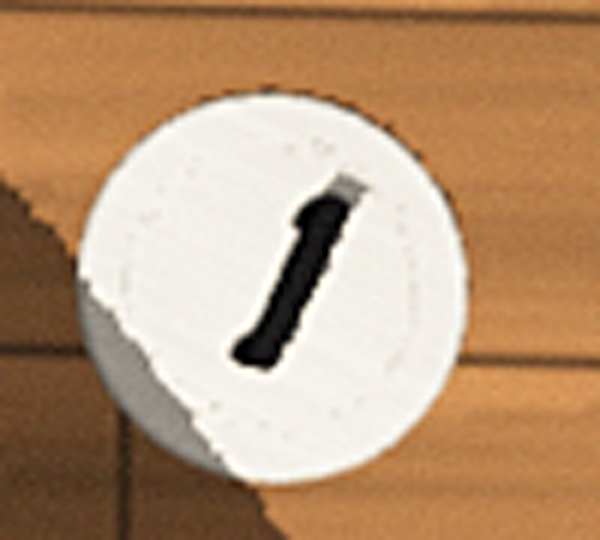

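Call:
{"api": "drive_tool", "payload": {
  "moves": [
    [[0, 0, 0], [0, 0.0229, 0], 0.1],
    [[0, 0, 0], [0, 0.0229, 0], 0.1],
    [[0, 0, 0], [0, 0.0229, 0], 0.1],
    [[0, 0, 0], [0, 0.0229, 0], 0.1],
    [[0, 0, 0], [0, 0.0229, 0], 0.1],
    [[0.04, 0, -0.067], [0, 0, 0], 0.1],
    [[0.04, 0, -0.067], [0, 0, 0], 0.1],
    [[0.04, 0, -0.067], [0, 0, 0], 0.1],
    [[0.04, 0, -0.067], [0, 0, 0], 0.1],
    [[0.04, 0, -0.067], [0, 0, 0], 0.1],
    [[0.04, 0, -0.067], [0, 0, 0], 0.1],
    [[0.04, 0, -0.067], [0, 0, 0], 0.1],
    [[0.04, 0, -0.067], [0, 0, 0], 0.1],
    [[0.04, 0, -0.067], [0, 0, 0], 0.1],
    [[0.04, 0, -0.067], [0, 0, 0], 0.1],
    [[0.04, 0, -0.067], [0, 0, 0], 0.1],
    [[0.04, 0, -0.067], [0, 0, 0], 0.1],
    [[0, 0, 0], [0, 0, 0], 0.1]
  ]
}}

```text
time_s: 28.2
position: [0.4447, -0.284, 0.314]
eef_rot: [-90.0, -0.2, -25.2]
contact_force: [0.3, 1.1, -0.8]
grip_width: 0.553
```

Call:
{"api": "drive_tool", "payload": {
  "moves": [
    [[0, 0.07, 0], [0, 0, 0], 0.1],
    [[0, 0.07, 0], [0, 0, 0], 0.1],
    [[0, 0.07, 0], [0, 0, 0], 0.1],
    [[0, 0.07, 0], [0, 0, 0], 0.1],
    [[0, 0.05, 0], [0, 0, 0], 0.1],
    [[0, 0, 0], [0, 0, 0], 0.1],
    [[0, 0, 0], [0, 0, 0], 0.1]
  ]
}}

```text
time_s: 28.9
position: [0.4464, -0.2797, 0.1174]
eef_rot: [-89.9, -0.2, -24.9]
contact_force: [0.9, -0.6, 0.6]
grip_width: 0.551
```

Run:
```python
from h import *
s,p,M=tool(); print(s['time_s'],p,s['eef_rot'].round(2),s['contact_force'].round(1),s['qpos'].round(1))
print('to target',shift(np.array([.447,-.281,.021])-p))
for n in ('top','scene'): cv2.imwrite(f'pics/{n}8.png',get_image(n)[:,:,::-1])
a=cv2.resize(cv2.imread('pics/scene8.png')[200:320,120:240],None,fx=3.3,fy=3.3); b=cv2.resize(cv2.imread('pics/top8.png')[190:310,400:520],None,fx=3.3,fy=3.3)
cv2.imwrite('pics/j1.png',np.hstack([a,b]))
```

```text
28.9 [ 0.4463804  -0.27967216  0.11736618] [-89.88  -0.23 -24.86] [ 0.9 -0.6  0.6] [ -38.    -2.9  116.3    0.2   66.4 -103.2]
to target [ 0.0012  0.1606 -0.0019]
```

View pics/j1.png

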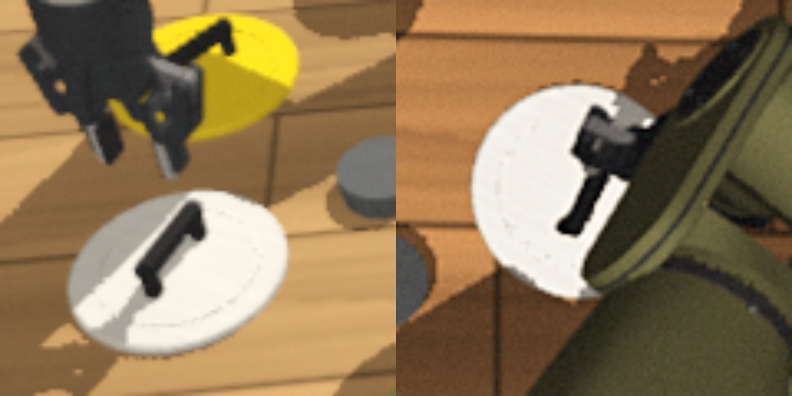

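Call:
{"api": "drive_tool", "payload": {
  "moves": [
    [[0.001, 0.06, -0.001], [0, 0, 0], 0.1],
    [[0, 0.05, -0.001], [0, 0, 0], 0.1],
    [[0, 0.03, 0], [0, 0, 0], 0.1],
    [[0, 0.02, 0], [0, 0, 0], 0.1],
    [[0, 0, 0], [0, 0, 0], 0.1]
  ]
}}

```text
time_s: 29.5
position: [0.4469, -0.2817, 0.0206]
eef_rot: [-89.9, -0.2, -24.9]
contact_force: [-1.1, 0.2, -0.0]
grip_width: 0.551
```

Call:
{"api": "drive_tool", "payload": {
  "moves": [
    [[0, 0, 0], [0, 0, 0], -1],
    [[0, 0, 0], [0, 0, 0], -1],
    [[0, 0, 0], [0, 0, 0], -1],
    [[0, 0, 0], [0, 0, 0], -1],
    [[0, 0, 0], [0, 0, 0], -1],
    [[0, 0, 0], [0, 0, 0], -1]
  ],
  "force": 100
}}

```text
time_s: 30.1
position: [0.448, -0.2828, 0.0227]
eef_rot: [-89.9, -0.4, -24.9]
contact_force: [-1.0, 1.3, 7.0]
grip_width: 0.146
```

Run:
```python
from h import *
s,p,M=tool(); print(s['time_s'],p,s['eef_rot'].round(2),s['contact_force'].round(1),s['grip_width'])
for n in ('top','scene'): cv2.imwrite(f'pics/{n}9.png',get_image(n)[:,:,::-1])
a=cv2.resize(cv2.imread('pics/scene9.png')[200:320,120:240],None,fx=3.3,fy=3.3); b=cv2.resize(cv2.imread('pics/top9.png')[190:310,400:520],None,fx=3.3,fy=3.3)
cv2.imwrite('pics/j2.png',np.hstack([a,b]))
```

```text
30.1 [ 0.44796342 -0.2828028   0.02267501] [-89.92  -0.35 -24.91] [-1.   1.3  7. ] 0.14640327275981266
```

View pics/j2.png

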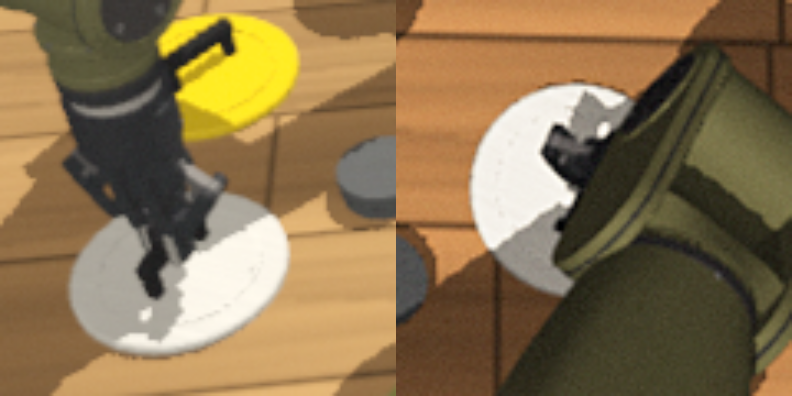

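Call:
{"api": "drive_tool", "payload": {
  "moves": [
    [[0, -0.03, 0], [0, 0, 0], -1],
    [[0, -0.07, 0], [0, 0, 0], -1],
    [[0, -0.07, 0], [0, 0, 0], -1],
    [[0, -0.07, 0], [0, 0, 0], -1],
    [[0, -0.07, 0], [0, 0, 0], -1],
    [[0, -0.06, 0], [0, 0, 0], -1],
    [[0, 0, 0], [0, 0, 0], -1]
  ]
}}

```text
time_s: 30.9
position: [0.4483, -0.2837, 0.2495]
eef_rot: [-90.0, -0.8, -24.9]
contact_force: [0.5, -1.0, -1.9]
grip_width: 0.145
```

Call:
{"api": "drive_tool", "payload": {
  "moves": [
    [[-0.0044, 0, 0.0694], [0, 0, 0], -1],
    [[-0.0044, 0, 0.0694], [0, 0, 0], -1],
    [[-0.0044, 0, 0.0694], [0, 0, 0], -1],
    [[-0.0044, 0, 0.0694], [0, 0, 0], -1],
    [[-0.0044, 0, 0.0694], [0, 0, 0], -1],
    [[-0.0044, 0, 0.0694], [0, 0, 0], -1],
    [[-0.0044, 0, 0.0694], [0, 0, 0], -1],
    [[-0.0044, 0, 0.0694], [0, 0, 0], -1],
    [[0, 0, 0], [0, 0, 0], -1],
    [[0, 0, 0], [0, 0, 0], -1]
  ]
}}

```text
time_s: 31.9
position: [0.5662, 0.0299, 0.2409]
eef_rot: [-90.0, 0.0, -24.8]
contact_force: [-0.0, 0.0, -3.8]
grip_width: 0.142
```

Run:
```python
from h import *
s,p,M=tool(); print(s['time_s'],p,s['eef_rot'].round(2),s['contact_force'].round(1),s['grip_width'],s['wrist_torque'].round(2))
for n in ('top','scene'): cv2.imwrite(f'pics/{n}10.png',get_image(n)[:,:,::-1])
a=cv2.resize(cv2.imread('pics/scene10.png')[190:330,225:365],None,fx=2.83,fy=2.83); b=cv2.resize(cv2.imread('pics/top10.png')[115:255,270:410],None,fx=2.83,fy=2.83)
cv2.imwrite('pics/j3.png',np.hstack([a,b]))
```

```text
31.9 [0.56618346 0.02993732 0.24087501] [-8.996e+01  2.000e-02 -2.479e+01] [-0.   0.  -3.8] 0.1423240159289446 [-0.05  0.01  0.02]
```

View pics/j3.png

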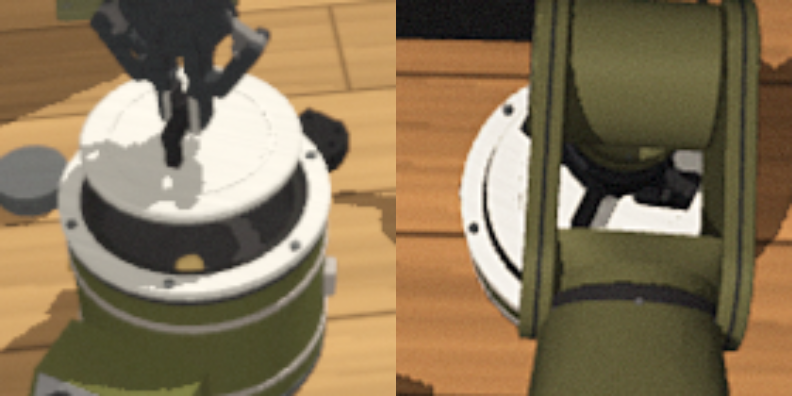

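Run:
```python
from h import *
from scipy.optimize import least_squares
s,p,M=tool(); zt=p[2]-.0127
im=cv2.imread('pics/scene10.png'); hsv=cv2.cvtColor(im,cv2.COLOR_BGR2HSV)
m=((hsv[...,1]<60)&(hsv[...,2]>110)).astype(np.uint8)
pts=[]
for v in range(218,246):
    row=np.where(m[v,245:340])[0]
    if len(row)<5: continue
    # extents
    pts.append((v,245+row[0],245+row[-1]))
print(pts[::3])
P=[]
for v,a,b in pts:
    if v<242: P.append(onz('scene',a-.5,v,zt)[:2]); P.append(onz('scene',b+.5,v,zt)[:2])
P=np.array(P)
f=lambda c: np.hypot(P[:,0]-c[0],P[:,1]-c[1])-.084
r=least_squares(f,[.568,.03],loss='soft_l1',f_scale=.001); print(r.x,np.abs(r.fun).mean()*1000, 'rel TCP',r.x-p[:2])
```

```text
[(218, np.int64(271), np.int64(317)), (221, np.int64(266), np.int64(322)), (224, np.int64(262), np.int64(325)), (227, np.int64(259), np.int64(327)), (230, np.int64(256), np.int64(329)), (233, np.int64(255), np.int64(330)), (236, np.int64(254), np.int64(331)), (239, np.int64(253), np.int64(334)), (242, np.int64(253), np.int64(336)), (245, np.int64(245), np.int64(338))]
[0.56446615 0.03150905] 1.1040808750274296 rel TCP [-0.00180271  0.00298861]
```

Call:
{"api": "drive_tool", "payload": {
  "moves": [
    [[0.0054, 0, 0.0003], [0, 0, 0], -1],
    [[0, 0.03, 0], [0, 0, 0], -1],
    [[0, 0.03, 0], [0, 0, 0], -1],
    [[0, 0, 0], [0, 0, 0], -1],
    [[0, 0, 0], [0, 0, 0], -1]
  ]
}}

```text
time_s: 32.5
position: [0.5701, 0.0271, 0.2071]
eef_rot: [-89.9, -0.1, -25.0]
contact_force: [-0.1, -1.2, -2.3]
grip_width: 0.137
```

Run:
```python
from h import *
s,p,M=tool(); print(s['time_s'],p,s['eef_rot'].round(2),s['contact_force'].round(1),s['grip_width'],s['wrist_torque'].round(2))
for n in ('top','scene'): cv2.imwrite(f'pics/{n}11.png',get_image(n)[:,:,::-1])
a=cv2.resize(cv2.imread('pics/scene11.png')[205:315,235:355],None,fx=3.3,fy=3.3,interpolation=2); b=cv2.resize(cv2.imread('pics/top11.png')[130:240,280:400],None,fx=3.3,fy=3.3,interpolation=2)
cv2.imwrite('pics/j4.png',np.hstack([a,b]))
```

```text
32.5 [0.57008316 0.02711693 0.20709816] [-89.87  -0.13 -24.99] [-0.1 -1.2 -2.3] 0.13736116459954048 [-0.01  0.02 -0.02]
```

View pics/j4.png

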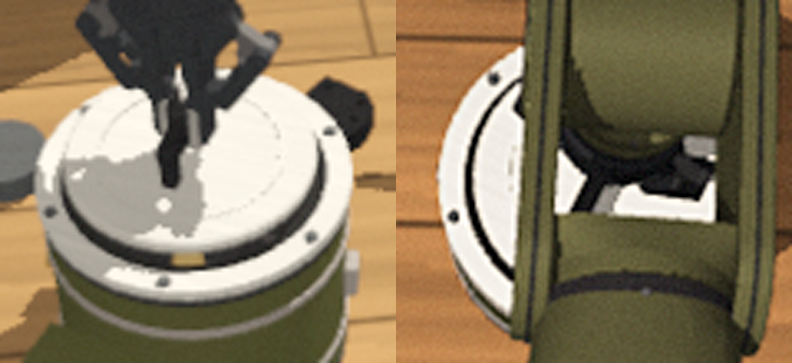

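Call:
{"api": "drive_tool", "payload": {
  "moves": [
    [[0, 0.01, 0], [0, 0, 0], -1],
    [[0, 0.01, 0], [0, 0, 0], -1],
    [[0, 0, 0], [0, 0, 0], -1]
  ]
}}

```text
time_s: 32.9
position: [0.5696, 0.028, 0.194]
eef_rot: [-89.9, -0.1, -24.9]
contact_force: [0.3, -0.2, -3.6]
grip_width: 0.143
```

Call:
{"api": "drive_tool", "payload": {
  "moves": [
    [[0, 0.004, 0], [0, 0, 0], -1],
    [[0, 0, 0], [0, 0, 0], -1]
  ]
}}

```text
time_s: 33.1
position: [0.5702, 0.0281, 0.1924]
eef_rot: [-89.9, -0.1, -24.9]
contact_force: [0.4, -0.1, -3.0]
grip_width: 0.139
```

Call:
{"api": "drive_tool", "payload": {
  "moves": [
    [[0, 0.003, 0], [0, 0, 0], -1],
    [[0, 0, 0], [0, 0, 0], -1]
  ]
}}

```text
time_s: 33.3
position: [0.5705, 0.0281, 0.1916]
eef_rot: [-89.8, -0.2, -24.9]
contact_force: [-0.5, 0.1, -0.3]
grip_width: 0.141
```

Call:
{"api": "drive_tool", "payload": {
  "moves": [
    [[0, 0.003, 0], [0, 0, 0], -1],
    [[0, 0, 0], [0, 0, 0], -1]
  ]
}}

```text
time_s: 33.5
position: [0.5706, 0.0281, 0.1909]
eef_rot: [-89.8, -0.2, -24.9]
contact_force: [-3.6, 1.3, 4.9]
grip_width: 0.146
```

Call:
{"api": "drive_tool", "payload": {
  "moves": [
    [[0, 0.003, 0], [0, 0, 0], -1],
    [[0, 0, 0], [0, 0, 0], -1]
  ]
}}

```text
time_s: 33.7
position: [0.5706, 0.0281, 0.1892]
eef_rot: [-89.8, -0.2, -24.9]
contact_force: [-4.2, 1.1, 5.1]
grip_width: 0.141
```

Call:
{"api": "drive_tool", "payload": {
  "moves": [
    [[0, 0.003, 0], [0, 0, 0], -1],
    [[0, 0, 0], [0, 0, 0], -1]
  ]
}}

```text
time_s: 33.9
position: [0.5707, 0.0281, 0.1877]
eef_rot: [-89.8, -0.2, -24.9]
contact_force: [-6.1, 0.7, 5.3]
grip_width: 0.143
```

Call:
{"api": "drive_tool", "payload": {
  "moves": [
    [[-0.0015, 0.002, -0.0007], [0, 0, 0], -1],
    [[0, 0, 0], [0, 0, 0], -1]
  ]
}}

```text
time_s: 34.1
position: [0.5707, 0.0281, 0.1877]
eef_rot: [-89.8, -0.4, -24.9]
contact_force: [-4.1, 0.2, 8.4]
grip_width: 0.142
```

Call:
{"api": "drive_tool", "payload": {
  "moves": [
    [[0, 0.003, 0], [0, 0, 0], -1],
    [[0, 0, 0], [0, 0, 0], -1]
  ]
}}

```text
time_s: 34.3
position: [0.5707, 0.0281, 0.1877]
eef_rot: [-89.8, -0.4, -24.9]
contact_force: [-9.3, 0.7, 16.3]
grip_width: 0.145
```

Call:
{"api": "drive_tool", "payload": {
  "moves": [
    [[0, 0.003, 0], [0, 0, 0], -1],
    [[0, 0, 0], [0, 0, 0], -1],
    [[0, 0, 0], [0, 0, 0], -1]
  ]
}}

```text
time_s: 34.6
position: [0.5708, 0.0281, 0.1877]
eef_rot: [-89.8, -0.4, -24.9]
contact_force: [-13.5, 1.3, 22.9]
grip_width: 0.139
```

Run:
```python
from h import *
s,p,M=tool(); print(s['time_s'],p,s['eef_rot'].round(2),s['contact_force'].round(1),s['grip_width'],s['wrist_torque'].round(2))
cv2.imwrite(f'pics/scene12.png',get_image('scene')[:,:,::-1])
crop(cv2.imread('pics/scene12.png'),235,205,355,315,5,'pics/k1.png')
```

```text
34.6 [0.57076299 0.02807129 0.18766751] [-89.77  -0.39 -24.9 ] [-13.5   1.3  22.9] 0.13865516009757528 [ 0.    2.01 -0.03]
```

View pics/k1.png

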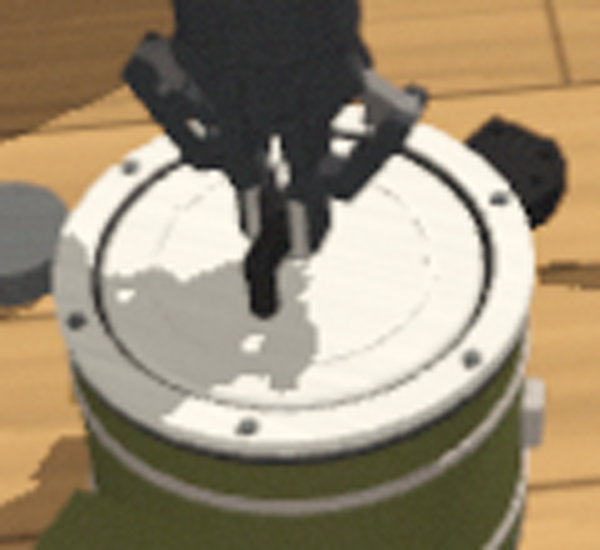

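Call:
{"api": "drive_tool", "payload": {
  "moves": [
    [[0, -0.004, 0], [0, 0, 0], -1],
    [[0, -0.003, 0], [0, 0, 0], -1],
    [[0, 0, 0], [0, 0, 0], -1]
  ]
}}

```text
time_s: 34.95
position: [0.5707, 0.0281, 0.1877]
eef_rot: [-89.8, -0.4, -24.9]
contact_force: [-2.4, 1.4, 9.3]
grip_width: 0.141
```

Call:
{"api": "drive_tool", "payload": {
  "moves": [
    [[0, -0.004, 0], [0, 0, 0], -1],
    [[0, 0, 0], [0, 0, 0], -1],
    [[0, 0, 0], [0, 0, 0], 0],
    [[0, 0, 0], [0, 0, 0], 0],
    [[0, 0, 0], [0, 0, 0], 0],
    [[0, 0, 0], [0, 0, 0], 0],
    [[0, 0, 0], [0, 0, 0], 0]
  ]
}}

```text
time_s: 35.65
position: [0.5693, 0.028, 0.1872]
eef_rot: [-89.9, -0.1, -24.9]
contact_force: [0.3, 0.2, -0.1]
grip_width: 0.501
```

Call:
{"api": "drive_tool", "payload": {
  "moves": [
    [[0, -0.03, 0], [0, 0, 0], 0],
    [[0, -0.07, 0], [0, 0, 0], 0],
    [[0, -0.07, 0], [0, 0, 0], 0],
    [[0, -0.07, 0], [0, 0, 0], 0],
    [[0, 0, -0.07], [0, 0, 0], 0],
    [[0, 0, -0.07], [0, 0, 0], 0],
    [[0, 0, -0.07], [0, 0, 0], 0],
    [[0, 0, -0.07], [0, 0, 0], 0],
    [[0, 0, -0.07], [0, 0, 0], 0],
    [[0, 0, -0.07], [0, 0, 0], 0],
    [[0, 0, 0], [0, 0, 0], 0]
  ]
}}

```text
time_s: 36.75
position: [0.4609, -0.2042, 0.3308]
eef_rot: [-89.9, -0.2, -25.3]
contact_force: [0.8, 0.2, -0.2]
grip_width: 0.501
```

Run:
```python
from h import *
s,p,M=tool(); print(s['time_s'],p,s['contact_force'].round(1))
for n in ('top','scene'): cv2.imwrite(f'pics/{n}13.png',get_image(n)[:,:,::-1])
a=cv2.resize(cv2.imread('pics/scene13.png')[205:315,235:355],None,fx=3.3,fy=3.3,interpolation=2); b=cv2.resize(cv2.imread('pics/top13.png')[130:240,280:400],None,fx=3.3,fy=3.3,interpolation=2)
cv2.imwrite('pics/k2.png',np.hstack([a,b]))
```

```text
36.75 [ 0.46089915 -0.2041518   0.33079518] [ 0.8  0.2 -0.2]
```

View pics/k2.png

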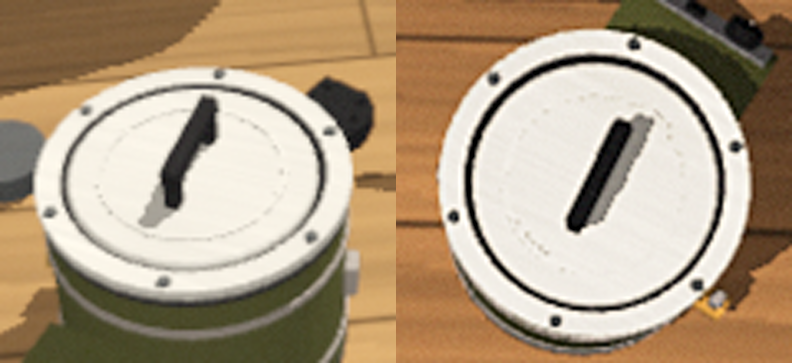

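View pics/scene13.png

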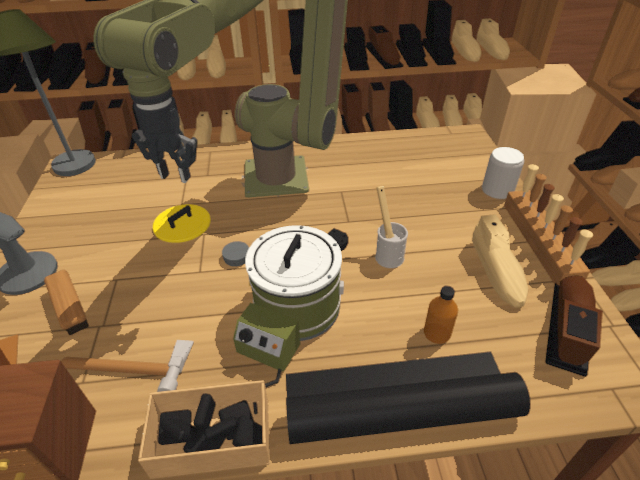

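In both views the lid sits flush with an even gap, the paddle is in its can and the other things look unmoved. Handing in.

Run:
```python
from cell import *
print(job_done()); s=get_state(); print(s['time_s'],s['contact_force'])
```

```text
the job is handed in; nothing more can be done
None
the job is handed in; nothing more can be done
```

I handed the job in at about 36.9 s of the 72 s allowed. The hand-in gives no verdict, so what follows rests on my own checks.

- **Pillows:** I swept each of the five inward with the paddle's blade. Contact force stayed below about 2 N throughout. Afterwards the hopper and throat looked clear in both views. I could see four pillows through the throat, and the fifth was out of sight, so I inferred that it is in the tank. One triangulation (z about 113 mm) seemed to show a pillow still in the throat. Its rays missed each other by 10 mm, and I judged that the two cameras were seeing different pillows down in the tank.
- **Paddle:** I put it back in its can at its original lean and released it with the blade end a few millimetres above the can's floor. The last picture shows it standing there.
- **Lid:** I pressed it in with about 23 N. It stopped hard at the height I had worked out for flush with the rim, and it stayed down when I eased off. The gap round it looks even in both views. While pressing there was a sideways force of up to 13 N from contact with the recess wall, which had gone by release. I could not measure levelness from the pictures. The wrist tilt was 0.4° (0.007 rad).
- **Other things:** They appear unmoved in the last picture, checked by eye only. The gripper was clear and touching nothing.

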